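# Load and clamp the disc filter cell

### The arm

A 6-joint arm with a two-finger parallel gripper is mounted at the origin on a cart in front of the work surface, level with it; the furniture and walls round the work are solid. World frame = base frame: x ahead of the robot, y to its left, z up, the work surface at z = 0. Lengths are in m, angles in rad, forces in N, time in s.
With the tool pointing down it reaches from about 0.25 to 0.85 m from the base axis. Payload 12.5 kg.
Tool frame: the origin (TCP) lies at the very end of the fingers, on their centre line; the grasp point (between the pads) lies 19 mm behind it (manip.grip_depth is the distance from the TCP to the grasp point, in m); z points along the fingers, y is the direction in which the jaws open and shut (so a half turn about z gives the same grasp; the last joint's range is limited). The gripper opens to 93 mm and grips with 3 to 60 N. Pads are 15 mm wide; open, the fingers measure 128 mm over their backs; the gripper's body (75 mm by 188 mm) begins 65 mm behind the grasp point.
Start: joints at [1.106, 0.351, 1.652, -0, 1.139, -0.085], TCP at [0.204, 0.511, 0.219] pointing down, gripper open.
Joint ranges: [-2.75, 2.75], [-0.79, 2.1], [0.01, 2.65], [-1.57, 4.71], [0.07, 3.14], [-2.87, 2.87]. Speed limits (rad/s): [2.22, 2.22, 2.79, 3.14, 3.14, 3.14].

### API

Orientations are given as a unit quaternion [w, x, y, z].
In Python, from plant import manip, optics gives the robot as it stands.
- The arm moves only by the tool jog_arm, never from a script. Its argument "motion" is text: rows parted by semicolons, each of 5 numbers parted by spaces: the shift along the tool's x, y, z in m, then the turn about the tool's z in degrees, then the finger opening in m, from 0 to 0.093. A call has exactly 8 rows; each row is the pose to reach, as a shift and turn from the pose commanded when the call began, along the tool's axes at that moment; what a row does not reach only later rows make up. A row lasts 1/12 s, in which the tool goes at most 41.7 mm and 7.16 degrees, less where a joint would pass 70% of its speed; a pose out of reach is approached as far as the arm can. A call with a gripper value outside its range is refused whole. The fingers move at their own pace and stop on an object; "newtons" is the grip in N (left out, the last holds). Time passes only in rows, so rows that repeat a pose let the fingers close, or fill a call up. It gives the time, the measured TCP pose, the force and the opening at its end, in the units of the state.
- manip.get_state(): the state, without advancing time (a new reading comes with each control period).
- optics.capture(name): name is "scene" or "side" or "wrist"; returns the picture (400x640x3 uint8, red, green, blue); there is no depth.
- optics.camera_model(name): a dict with "camera_matrix" (3x3 intrinsics, pixels), "R" (3x3) and "t" (3): a world point X has camera coordinates R X + t. Camera axes: x right, y down, z forward; pixel columns grow to the right and rows downward; lengths in m; the calibration is good to about 2 mm. A picture is of the moment at which its call begins: read the wrist's pose just before it. camera_model takes no time and is no camera call; for the wrist camera it gives the pose at the moment of the call.
- manip.hand_in(): hands the job in, once; it reports no verdict.
The state is a dict: "clock": time; "joint_pos": joint angles; "qd": joint speeds; "effort": joint torques, N m; "ee_pos": TCP position; "tool_rot": TCP orientation; "force": force on the tool from outside, world axes, zero at the start; "moment": the same for the moment, N m; "gripper_width": finger opening in m.
Only numpy, scipy, OpenCV 4.12 (cv2) and the standard library are available. Lean on these libraries where they do the work, as an engineer would, in place of code of your own. Each camera call takes 0.05 s, during which the arm holds its last target.

### The job

Reload the bench filter cell: drop the filter disc flat into the barrel, then the spacer ring on top of it. Swing the clamp arm over the barrel to its stop, and turn the winged clamp ring clockwise until it is screwed down tight on the spacer. Leave the beaker, the squeeze bottle and the timer where they are.

Things in the scene. Friction and masses are not known exactly. Their poses are not given: they have to be found in the camera images.
- disc_center (a point): Filter disc, loose: a solid round disc 66 mm across, 16 mm high, edges bevelled 1.5 mm, steel rim with a grey sintered face, no hole, both faces alike, 0.16 kg; lies flat on the worktop. The point is its centre, half-way up; z is the disc's axis. To be dropped flat to the bottom of the barrel first.
- spacer_center (a point): Spacer, loose: a plain white plastic ring 66 mm outside, about 46 mm hole, 20 mm high, outer edges bevelled 2 mm, 0.09 kg; lies flat on the worktop. The point is its centre, half-way up; z is its axis. Goes into the barrel second, on the disc.
- barrel_mouth (a point): Centre of the rim of the steel barrel of the fixed filter cell, 46 mm above the worktop. Bore 70 mm wide, flared 3 mm at the rim, 28 mm deep to a flat seat; wall 8 mm. Its z is up, y toward the arm's pivot post, 75 mm off; its +x and -x sides are free for fingers. Loaded, the disc's centre lies 20 mm and the spacer's 2 mm below this point (the spacer's top 8 mm proud).
- pivot_top (a point): Point on the upright axis of the clamp arm, 75 mm above the worktop (the top of the pivot post). The aluminium arm is 14 mm thick, its underside 60 mm above the worktop.
- clamp_arm (a joint): Swing of the clamp arm, rad: 0 = shut against its stop in the catch, collar over the barrel (arm along -y of barrel_mouth); grows as it opens, counter-clockwise from above, to 2.5. Starts wide open. Friction 0.20 N m, which alone holds it where it is left. A clockwise push on a ring wing on the barrel's half away from the pivot also presses the arm shut; near the pivot it would open it.
- knob (a point): Black upright knob on the free end of the arm, 172 mm from the pivot axis; 33 mm high, 11 to 17 mm thick, standing on the arm from 74 to 107 mm above the worktop. The point is 94 mm above the worktop.
- clamp_ring (a joint): Turn of the clamp ring in the arm's collar, rad: 0 = fully raised, grows clockwise seen from above as it screws down, 3.3 mm per rad, to an end stop at 2.6. With disc and spacer in place it meets the spacer at about 2.1; from there on it turns ever more stiffly, and it is tight from about 2.15. Friction 0.15 N m before that (3 N on a wing); it stays where it is left.
- ring_center (a point): Point on the axis of the steel clamp ring, half-way up its wings. The ring sits in the arm's collar, 75 mm from the pivot. Two upright radial wings, opposite each other, 10 mm thick, 31 mm high, 26 to 62 mm from the axis, 84 to 115 mm above the worktop when raised, 8.6 mm lower when fully down; they can be pushed round from above at 40 to 62 mm from the axis.
- wing_a (a point): Middle of one wing's height, on its centre plane, 50 mm from the ring's axis. With the arm shut and the ring at 0 this wing points along +x of the cell, the other along -x.
- beaker: Low clear beaker, about 73x83 mm, 98 mm high, behind the work; origin under its centre. Not to be disturbed.
- squeeze_bottle: White squeeze bottle with a bent spout, 227 mm high, at the left; origin under its centre. Not to be disturbed.
- bench_timer: Small white timer, 62x62x18 mm, at the right behind the work; origin under its centre. Not to be disturbed.
- catch_top (a point): Top of the fixed steel catch that the arm's end swings into, 83 mm above the worktop, 75 mm from the barrel axis on the side opposite the pivot; the catch is 24 mm wide and stays in the way of low fingers there.
Not all that is in view belongs to the job. Leave any black or brown look-alike of the part that bears disc_center alone. What is shaped like the part that bears spacer_center but green is not meant.

How it is judged:
On the way, in this order (a step that is already met when the one before it is completed fails the run):
1. the filter disc lies flat on the seat of the barrel (horizontal distance between disc_center and barrel_mouth below 0.004 m and z of disc_center in the frame of barrel_mouth below -0.018 m and angle between the z axis of disc_center and the z axis of barrel_mouth, either way round below 0.1 rad), for 0.2 s.
2. the spacer lies flat on the disc, in the barrel (horizontal distance between spacer_center and barrel_mouth below 0.004 m and z of spacer_center in the frame of barrel_mouth between -0.005 and 0 m and angle between the z axis of spacer_center and the z axis of barrel_mouth, either way round below 0.1 rad), for 0.2 s.
3. the arm is swung over the barrel to its stop (value of joint clamp_arm below 0.06 rad), for 0.1 s.
At the end, for the whole second after the job is handed in: The disc lies flat on the barrel's seat and the spacer flat on the disc (each within 4 mm of the barrel axis and 0.1 rad of flat), the arm is shut (within 0.06 rad of its stop) and the clamp ring is screwed down so that it presses on the spacer with more than 10 N, at rest (all of step 1 and all of step 2 and value of joint clamp_arm below 0.06 rad and contact force between clamp_ring and spacer above 10 N and velocity of joint clamp_ring below 0.05 rad/s); the robot touches nothing.
It fails at once if the beaker is moved by more than 30 mm (distance of beaker from where it was at the start of the episode above 0.03 m).
It fails at once if the squeeze bottle is moved by more than 30 mm (distance of squeeze_bottle from where it was at the start of the episode above 0.03 m).
It fails at once if the timer is moved by more than 30 mm (distance of bench_timer from where it was at the start of the episode above 0.03 m).
It also fails if it takes over 67 s, if anything falls off the work surface, if the arm or the gripper's body presses on something with over 40 N, if the wrist force passes 120 N, or if a joint passes its speed limit or range.

## Working session

There is one attempt and no reset: what is moved stays moved. The work goes in short steps, Python scripts to look and compute and a tool call to move; the robot and the scene stay as the last step left them, time stands still between calls to the robot, and variables do not carry over. Pictures are saved under pics/ and viewed, and the job is handed in when it is done.

Besides the shell and the picture viewer there is one more tool, called in YAML: its name, and indented under it one key for each argument. jog_arm: Moves the arm, as the interface text tells. Its arguments: {"type":"object","properties":{"motion":{"type":"string"},"newtons":{"type":"number"}},"required":["motion"]}

```bash
ls; mkdir -p pics; python3 - <<'E'
from plant import manip, optics
import cv2
print(manip.get_state(), manip.grip_depth)
for n in ("scene","side","wrist"):
    m=optics.camera_model(n); print(n,m)
    im=optics.capture(n); cv2.imwrite(f"pics/{n}0.png",im[:,:,::-1])
E
```

```text
pics
{'clock': 0.0, 'joint_pos': array([ 1.10640763e+00,  3.51250938e-01,  1.65238497e+00,  1.40364965e-05,
        1.13907546e+00, -8.45999253e-02]), 'qd': array([ 2.39531452e-05, -1.40613847e-03,  4.09250272e-04,  2.88636856e-04,
       -1.03815236e-03, -6.08394072e-04]), 'effort': array([-2.48041644e-03, -4.97313809e+01, -2.85263515e+01,  6.97828783e-02,
        2.56256328e-02, -5.10949030e-05]), 'ee_pos': array([0.20372766, 0.51053274, 0.21810824]), 'tool_rot': array([-1.57752680e-04,  1.88758040e-01,  9.82023467e-01, -5.36685687e-04]), 'force': array([ 0.38996133, -0.60141016,  0.80852832]), 'moment': array([-0.02502895, -0.05060546,  0.00227676]), 'gripper_width': 0.09290299076615757} 0.0188
scene {'camera_matrix': array([[363.25491907,   0.        , 327.18707292],
       [  0.        , 363.25491907, 193.21688512],
       [  0.        ,   0.        ,   1.        ]]), 'R': array([[ 0.87924039, -0.47636256, -0.00387844],
       [-0.34624996, -0.63345263, -0.69198897],
       [ 0.32718083,  0.60976756, -0.72189765]]), 't': array([-0.49825194,  0.30687052,  1.03130099])}
side {'camera_matrix': array([[378.08651229,   0.        , 316.94518741],
       [  0.        , 378.08651229, 202.4834136 ],
       [  0.        ,   0.        ,   1.        ]]), 'R': array([[ 9.98161015e-01, -6.06172340e-02, -3.72963853e-04],
       [-2.62959231e-02, -4.27444993e-01, -9.03658842e-01],
       [ 5.46178779e-02,  9.02006834e-01, -4.28252914e-01]]), 't': array([-0.57772581,  0.10840869,  1.40165528])}
wrist {'camera_matrix': array([[312.57907044,   0.        , 321.64670228],
       [  0.        , 312.57907044, 200.92777999],
       [  0.        ,   0.        ,   1.        ]]), 'R': array([[ 0.37020171,  0.92895056, -0.00124773],
       [ 0.89133179, -0.35483102,  0.28217476],
       [ 0.26168367, -0.10557372, -0.95936221]]), 't': array([-0.55085311, -0.03425129,  0.39068113])}
```

View pics/scene0.png

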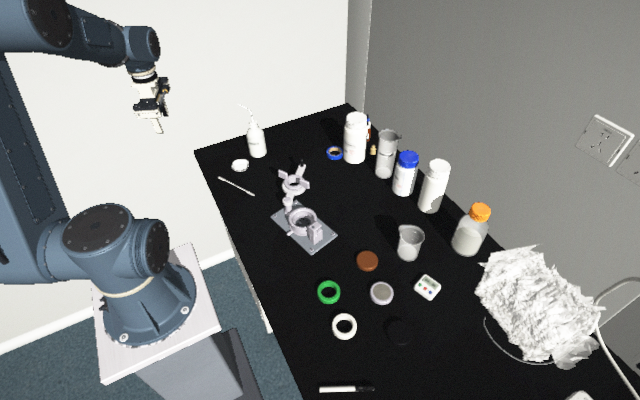

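View pics/side0.png

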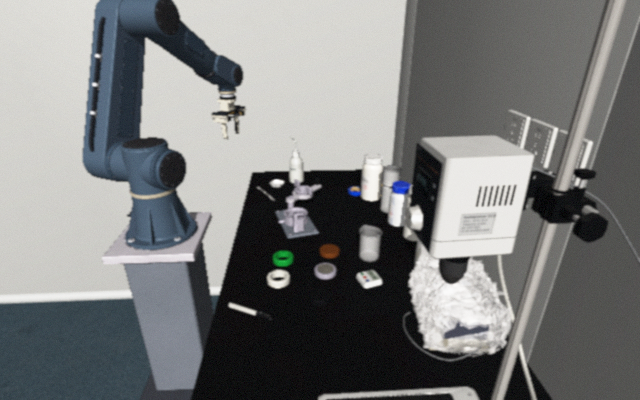

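View pics/wrist0.png

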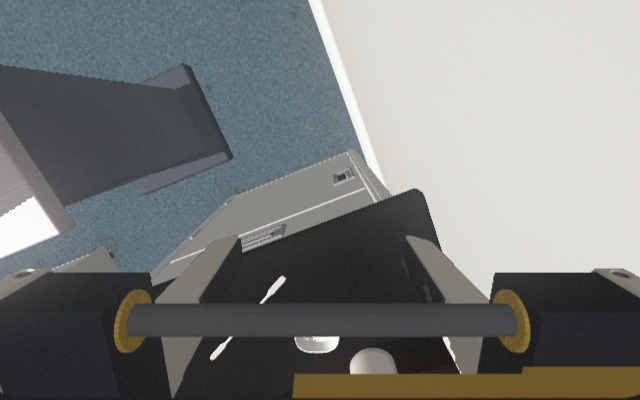

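In the scene view, the disc candidates are grey (381,292), brown (367,260) and black (398,331). The steel rim and grey face fit the grey one. The spacer candidates are white (344,326) and green (328,292), and white is meant. I'll confirm both in a crop and measure.

```bash
cat > h.py <<'E'
import numpy as np, cv2
from plant import manip, optics
def ray(m,uv):
    K,R,t=m["camera_matrix"],m["R"],m["t"]
    d=R.T@(np.linalg.inv(K)@np.array([uv[0],uv[1],1.0])); return -R.T@t,d
def onplane(m,uv,z):
    c,d=ray(m,uv); return c+d*(z-c[2])/d[2]
def proj(m,X):
    p=m["camera_matrix"]@(m["R"]@np.asarray(X,float)+m["t"]); return p[:2]/p[2]
def tri(obs):
    A=np.zeros((3,3));b=np.zeros(3)
    for m,uv in obs:
        c,d=ray(m,uv);d/=np.linalg.norm(d);P=np.eye(3)-np.outer(d,d);A+=P;b+=P@c
    return np.linalg.solve(A,b)
E
python3 - <<'E'
from h import *
a=cv2.imread("pics/scene0.png"); b=cv2.imread("pics/side0.png")
c1=cv2.resize(a[235:355,300:450],(600,480),interpolation=cv2.INTER_CUBIC)
cv2.imwrite("pics/crop1.png",c1)
cv2.imwrite("pics/crop2.png",cv2.resize(a[150:260,250:350],None,fx=5.4,fy=5.4,interpolation=cv2.INTER_CUBIC))
cv2.imwrite("pics/crop3.png",cv2.resize(b[170:250,260:340],None,fx=7,fy=7,interpolation=cv2.INTER_CUBIC))
for n,im,boxes in (("scene",a,{"disc":(365,402,277,310),"spacer":(328,362,310,344)}),("side",b,{"disc":(310,340,260,282),"spacer":(264,294,266,292)})):
    m=optics.camera_model(n)
    g=im.max(axis=2)
    for k,(x0,x1,y0,y1) in boxes.items():
        mask=(g[y0:y1,x0:x1]>60).astype(np.uint8)
        cs,_=cv2.findContours(mask,cv2.RETR_EXTERNAL,cv2.CHAIN_APPROX_NONE)
        c=max(cs,key=cv2.contourArea); e=cv2.fitEllipse(c)
        # silhouette center ~ centre at mid height
        uv=(e[0][0]+x0,e[0][1]+y0); h=.008 if k=="disc" else .010
        print(n,k,np.round(uv,1),np.round(e[1],1),cv2.boundingRect(c),onplane(m,uv,h))
E
```

```text
scene disc [381.3 292.9] [22.9 24.1] (5, 4, 24, 25) [ 0.58389869 -0.29297545  0.008     ]
scene spacer [343.9 326. ] [24.9 26.9] (4, 3, 25, 27) [ 0.44065531 -0.32654977  0.01      ]
side disc [324.9 270.7] [17.  22.6] (4, 2, 23, 18) [ 0.58565727 -0.29188617  0.008     ]
side spacer [278.  278.5] [19.3 24.4] (2, 3, 25, 20) [ 0.44258055 -0.3254503   0.01      ]
```

View pics/crop1.png

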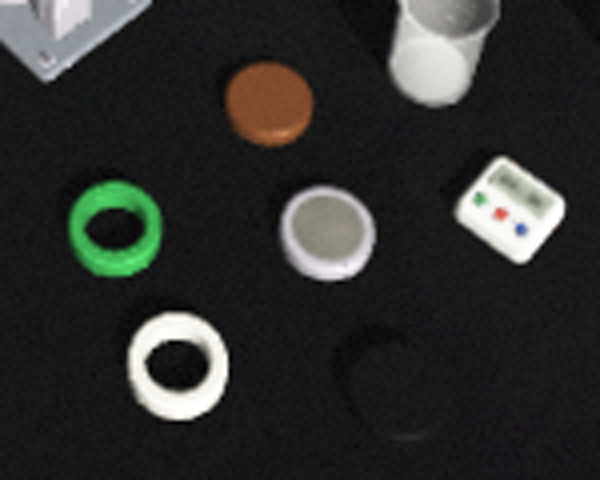

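View pics/crop2.png

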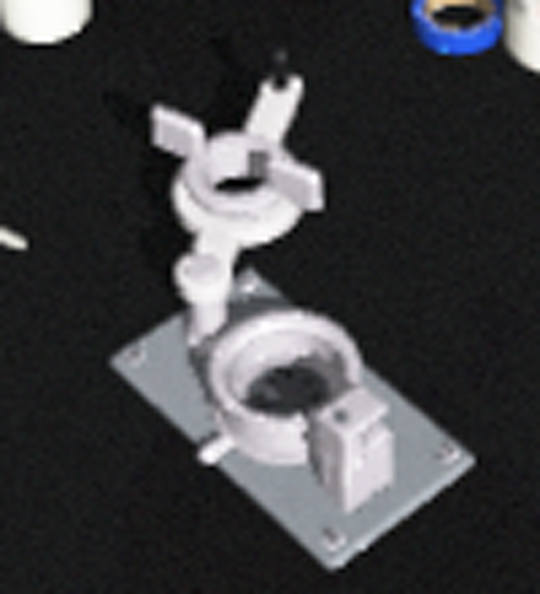

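View pics/crop3.png

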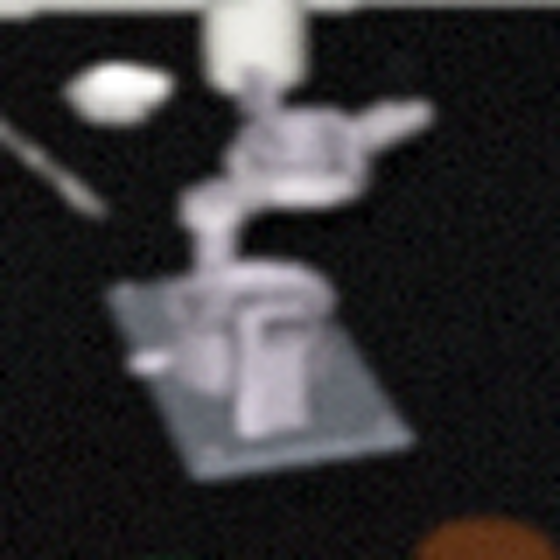

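Confirmed: grey-faced steel disc at crop (328,232), white ring at (178,366). Green, brown and black ones stay. In the next crops, the cell has its pivot post at scene (288,200), barrel rim around (303,218) and catch at (316,225). The arm is wide open, away from the barrel.

```bash
python3 - <<'E'
from h import *
s,d=optics.camera_model("scene"),optics.camera_model("side")
def sc(x,y): return (250+x/5.4,150+y/5.4)
def sd(x,y): return (260+x/7,170+y/7)
for k,a,b in (("pivot",sc(203,270),sd(212,203)),("catch",sc(357,405),sd(277,318)),("barrelrim",sc(286,372),sd(257,290)),("ring",sc(238,170),sd(295,155))):
    print(k,tri([(s,a),(d,b)]))
for k,a,z in (("pivot",sc(203,270),.075),("catch",sc(357,405),.083),("barrel",sc(286,372),.046)): print(k,onplane(s,a,z))
for k,a,z in (("pivot",sd(212,203),.075),("catch",sd(277,318),.083),("barrel",sd(257,290),.046)): print(k,onplane(d,a,z))
m=optics.camera_model("wrist"); st=manip.get_state()
from scipy.spatial.transform import Rotation as Ro
q=st["tool_rot"];R=Ro.from_quat([q[1],q[2],q[3],q[0]]).as_matrix()
c=-m["R"].T@m["t"]; print("cam in tool",R.T@(c-st["ee_pos"]), "cam axes in tool\n",(m["R"]@R).round(3))
for k,(u,v) in {"beaker":(409,243),"bottle":(257,140)}.items(): print(k,onplane(s,(u,v),.04))
E
```

```text
pivot [0.47924491 0.11412667 0.06707269]
catch [ 0.51403141 -0.02449026  0.0644729 ]
barrelrim [0.49917334 0.03264089 0.0492663 ]
ring [0.53098116 0.17976928 0.06877626]
pivot [0.47635226 0.10681348 0.075     ]
catch [ 0.50791953 -0.03780309  0.083     ]
barrel [0.49482234 0.0321158  0.046     ]
pivot [0.47992885 0.09751885 0.075     ]
catch [ 0.51347313 -0.06072322  0.083     ]
barrel [0.50380771 0.04511186 0.046     ]
cam in tool [ 0.07767531  0.00142091 -0.16562433] cam axes in tool
 [[ 0.001  1.     0.   ]
 [-0.959  0.001 -0.282]
 [-0.282 -0.     0.959]]
beaker [ 0.74152635 -0.20667729  0.04      ]
bottle [0.51399931 0.50119519 0.04      ]
```

```bash
cat >> h.py <<'E'
from scipy.spatial.transform import Rotation as Ro
def pose():
    st=manip.get_state();q=st["tool_rot"];R=Ro.from_quat([q[1],q[2],q[3],q[0]]).as_matrix()
    return st,st["ee_pos"],R
def delta(xyz,yaw=None):
    """yaw: world angle (deg) of tool y axis"""
    st,p,R=pose(); d=R.T@(np.asarray(xyz,float)-p)
    y0=np.degrees(np.arctan2(R[1,1],R[0,1])); t=0 if yaw is None else (y0-yaw+180)%360-180
    print("clock %.2f"%st["clock"],"p",p.round(4),"yaw",round(y0,1),"F",st["force"].round(1),"w",round(st["gripper_width"],4),"j1,j6",st["joint_pos"][[0,5]].round(2))
    print("DELTA",d.round(4),"turn",round(t,1), "tilt",R[:2,2].round(4))
E
python3 -c "
from h import *
delta((.51,-.035,.25),12)"
```

```text
clock 0.15 p [0.2038 0.5106 0.2182] yaw 68.2 F [-0.6  0.5  0.1] w 0.0928 j1,j6 [ 1.11 -0.08]
DELTA [-0.4867 -0.3932 -0.0315] turn 56.2 tilt [-0.0004 -0.0008]
```

jog_arm:
  motion: "-0.487 -0.393 -0.032 56 0.093;-0.487 -0.393 -0.032 56 0.093;-0.487 -0.393 -0.032 56 0.093;-0.487 -0.393 -0.032 56 0.093;-0.487 -0.393 -0.032 56 0.093;-0.487 -0.393 -0.032 56 0.093;-0.487 -0.393 -0.032 56 0.093;-0.487 -0.393 -0.032 56 0.093"

```text
clock: 0.82
ee_pos: [0.3674, 0.2187, 0.2358]
tool_rot: [0.0, 0.63, 0.777, 0.0]
force: [1.6, 0.7, -0.3]
gripper_width: 0.0934
```

```bash
python3 -c "
from h import *
delta((.51,-.035,.25),12)"
```

```text
clock 0.82 p [0.3674 0.2187 0.2358] yaw 11.9 F [ 1.6  0.7 -0.3] w 0.0934 j1,j6 [0.43 0.22]
DELTA [-0.2776  0.0873 -0.0142] turn -0.1 tilt [0.0002 0.0001]
```

jog_arm:
  motion: "-0.278 0.087 -0.014 0 0.093;-0.278 0.087 -0.014 0 0.093;-0.278 0.087 -0.014 0 0.093;-0.278 0.087 -0.014 0 0.093;-0.278 0.087 -0.014 0 0.093;-0.278 0.087 -0.014 0 0.093;-0.278 0.087 -0.014 0 0.093;-0.278 0.087 -0.014 0 0.093"

```text
clock: 1.48
ee_pos: [0.5134, -0.0378, 0.2496]
tool_rot: [0.001, 0.629, 0.777, -0.0]
force: [-0.4, 0.0, 0.7]
gripper_width: 0.0929
```

```bash
python3 -c "
from h import *
import json
m=optics.camera_model('wrist'); im=optics.capture('wrist'); cv2.imwrite('pics/w1.png',im[:,:,::-1])
json.dump({k:np.asarray(v).tolist() for k,v in m.items()},open('w1.json','w'))
delta((0,0,0))"
```

```text
clock 1.53 p [ 0.5119 -0.0353  0.2492] yaw 12.0 F [-0.4  0.2 -0.1] w 0.093 j1,j6 [-0.16 -0.37]
DELTA [ 0.1412 -0.4932  0.2494] turn 0 tilt [-0.0003 -0.0002]
```

View pics/w1.png

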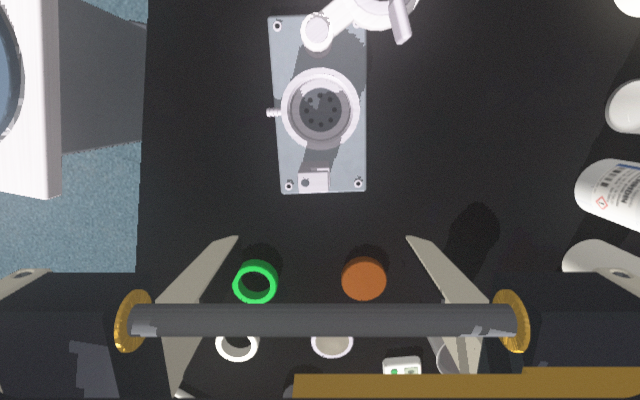

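The wrist picture shows the barrel at (320,108), the pivot at (318,31), the catch at (314,181) and the open arm and ring at top right.

```bash
python3 - <<'E'
from h import *
im=cv2.imread("pics/w1.png")
cv2.imwrite("pics/w1c.png",cv2.resize(im[0:200,260:420],None,fx=3.8,fy=3,interpolation=cv2.INTER_CUBIC))
c=cv2.resize(im[0:200,250:410],None,fx=3,fy=3,interpolation=cv2.INTER_CUBIC)
cv2.imwrite("pics/w1c.png",c)
g=cv2.GaussianBlur(cv2.cvtColor(im,cv2.COLOR_BGR2GRAY),(3,3),0)
print(g[107,265:375]); print(g[50:160,320]); print(g[10:55,318])
E
```

```text
[ 59  63  71  81  86  81  80  86  97 109 119 125 125 124 130 161 207 228
 230 230 230 216 186 168 158 133 124 137 146 147 148 148 147 139 117  97
  91  90  91  91  89  89  90  91  92  92  92  99 113 123 127 128 120 104
  95  94  94  94  94  94  93  94  95  95  95  94  92  88  83  81  83  88
  93  94  94 101 121 142 151 152 152 153 152 151 154 172 202 222 230 234
 235 234 234 235 221 194 181 183 180 169 139  96  67  60  61  61  61  62
  61  61]
[236 203 160 139 139 141 140 136 131 128 129 129 129 128 128 128 143 182
 219 233 236 236 236 237 244 248 246 240 232 229 230 231 231 231 232 233
 225 195 156 135 131 126 114  96  83  78  78  85  96 103 102  98  97  96
  95  94  94  94  94  96  95  93  92  92  93  94  94  93  92  91  91  87
  78  69  67  69  76  84  89  90  94 108 130 144 146 146 146 146 143 134
 128 133 140 144 147 149 150 152 151 143 129 119 117 117 117 117 117 117
 117 117]
[ 87 115 167 205 213 204 198 211 228 237 239 238 238 238 238 237 237 238
 238 237 237 237 238 238 237 236 237 238 239 238 237 237 240 246 251 251
 252 252 252 249 237 201 156 137 139]
```

View pics/w1c.png

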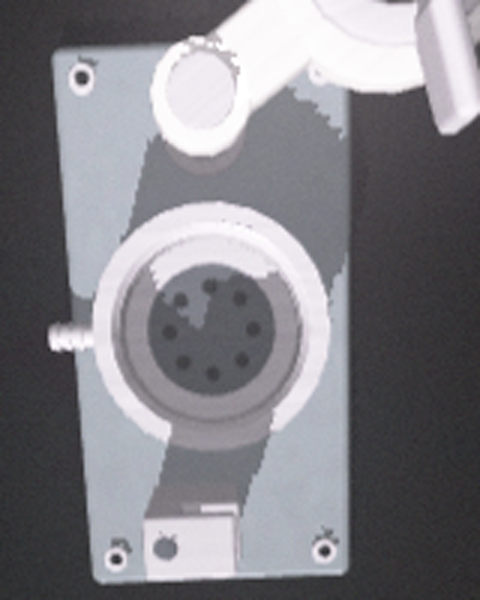

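```bash
python3 - <<'E'
from h import *
import json
m={k:np.array(v) for k,v in json.load(open("w1.json")).items()}
f=lambda uv,z: onplane(m,uv,z)
L,Rr,T,B=f((280.7,109),.046),f((359.6,109),.046),f((320,66.6),.046),f((320,149.3),.046)
print(L,Rr,np.linalg.norm(L-Rr),np.linalg.norm(T-B)); b=np.array([(L[0]+Rr[0])/2*0+ (T+B)[0]/2,0,0]); print("barrel", (T+B)/2,(L+Rr)/2)
# seat pattern centre (z=.018) from holes
holes=np.array([(210,286),(240,298),(253,328),(242,359),(212,374),(182,361),(169,332),(180,299)],float)
hc=holes.mean(0)/3+[250,0]; print("seat centre",f(hc,.018))
pv=(205/3+250,90/3); print("pivot disc",f(pv,.075))
ct=((145+238)/6+250,(517+578)/6); print("catch",f(ct,.083))
# plate edges direction
p1=f((250+345/3,50/3),.008);p2=f((250+347/3,570/3),.008);d=p1-p2;print("plate dir",np.degrees(np.arctan2(d[1],d[0])))
p1=f((250+52/3,50/3),.008);p2=f((250+97/3,578/3),.008);d=p1-p2;print("plate dir",np.degrees(np.arctan2(d[1],d[0])))
E
```

```text
[0.45334162 0.02999498 0.046     ] [0.54076119 0.04863906 0.046     ] 0.08938558215082501 0.08983682412145398
barrel [0.49697731 0.03881458 0.046     ] [0.49705141 0.03931702 0.046     ]
seat centre [0.49739335 0.03829494 0.018     ]
pivot disc [0.48005337 0.11143024 0.075     ]
catch [ 0.50634158 -0.03715666  0.083     ]
plate dir 104.5411888471087
plate dir 104.711173401192
```

```bash
python3 - <<'E'
from h import *
s=optics.camera_model("scene")
for k,uv in {"brown":(367,260.5),"green":(328.5,292),"black":(398,331),"timer":(428,287),"beaker":(409,257)}.items(): print(k,onplane(s,uv,.009).round(3), (onplane(s,uv,.009)-[.585,-.2925,0]).round(3)[:2])
delta((.585,-.2925,.10),13.5)
E
```

```text
brown [ 0.607 -0.182  0.009] [0.022 0.11 ]
green [ 0.452 -0.219  0.009] [-0.133  0.074]
black [ 0.56  -0.406  0.009] [-0.025 -0.114]
timer [ 0.712 -0.342  0.009] [ 0.127 -0.05 ]
beaker [ 0.727 -0.233  0.009] [0.142 0.059]
clock 1.53 p [ 0.5119 -0.0353  0.2492] yaw 12.0 F [-0.4  0.2 -0.1] w 0.093 j1,j6 [-0.16 -0.37]
DELTA [-0.2667  0.018   0.1493] turn -1.5 tilt [-0.0003 -0.0002]
```

jog_arm:
  motion: "-0.267 0.018 0.149 -1.5 0.093;-0.267 0.018 0.149 -1.5 0.093;-0.267 0.018 0.149 -1.5 0.093;-0.267 0.018 0.149 -1.5 0.093;-0.267 0.018 0.149 -1.5 0.093;-0.267 0.018 0.149 -1.5 0.093;-0.267 0.018 0.149 -1.5 0.093;-0.267 0.018 0.149 -1.5 0.093"

```text
clock: 2.2
ee_pos: [0.5845, -0.292, 0.0974]
tool_rot: [-0.001, 0.618, 0.786, -0.0]
force: [-0.0, -0.3, 0.3]
gripper_width: 0.0929
```

```bash
cat >> h.py <<'E'
import json
def wshot(n):
    m=optics.camera_model('wrist'); im=optics.capture('wrist')[:,:,::-1].copy(); cv2.imwrite(f'pics/{n}.png',im)
    json.dump({k:np.asarray(v).tolist() for k,v in m.items()},open(n+'.json','w')); return m,im
E
python3 -c "
from h import *
delta((.585,-.2925,.008),13.5)
wshot('w2')
delta((.585,-.2925,.008),13.5)"
```

```text
clock 2.20 p [ 0.5845 -0.292   0.0974] yaw 13.7 F [-0.  -0.3  0.3] w 0.0929 j1,j6 [-0.53 -0.77]
DELTA [-0.0008  0.0006  0.0894] turn 0.2 tilt [-0.0028  0.0012]
clock 2.25 p [ 0.5844 -0.292   0.0971] yaw 13.6 F [-1.6 -1.4 -1.4] w 0.0929 j1,j6 [-0.53 -0.77]
DELTA [-0.0008  0.0008  0.0891] turn 0.1 tilt [-0.0033  0.0015]
```

View pics/w2.png

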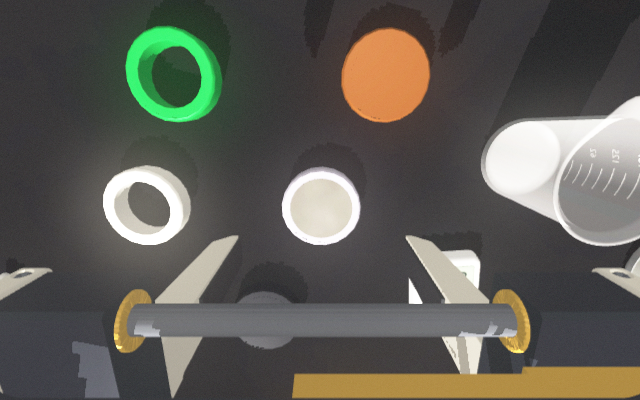

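The wrist view confirms the grey disc at (321,206), midway between the fingers. The white spacer is at (147,205), and the beaker is well clear to the right.

```bash
python3 - <<'E'
from h import *
m={k:np.array(v) for k,v in json.load(open("w2.json")).items()}
im=cv2.imread("pics/w2.png");g=im.min(axis=2)
for k,(x0,x1,y0,y1),h,th in (("disc",(270,370,150,250),.008,110),("spacer",(95,200,155,255),.01,110)):
    mask=(g[y0:y1,x0:x1]>th).astype(np.uint8); cs,_=cv2.findContours(mask,0,1)
    c=max(cs,key=cv2.contourArea);e=cv2.fitEllipse(c);uv=(e[0][0]+x0,e[0][1]+y0);print(k,np.round(uv,1),np.round(e[1],1),onplane(m,uv,h*1.6))
delta((.585,-.2925,.008),13.5)
E
```

```text
disc [320.8 205.8] [77.6 78.2] [ 0.58484163 -0.29039921  0.0128    ]
spacer [146.4 204.5] [78.5 87.8] [ 0.44419299 -0.32259528  0.016     ]
clock 2.25 p [ 0.5844 -0.292   0.0971] yaw 13.6 F [-1.6 -1.4 -1.4] w 0.0929 j1,j6 [-0.53 -0.77]
DELTA [-0.0008  0.0008  0.0891] turn 0.1 tilt [-0.0033  0.0015]
```

jog_arm:
  motion: "0.0014 0.0007 0.038 0 0.093;0.0014 0.0007 0.068 0 0.093;0.0014 0.0007 0.083 0 0.093;0.0014 0.0007 0.090 0 0.093;0.0014 0.0007 0.090 0 0.06;0.0014 0.0007 0.090 0 0.06;0.0014 0.0007 0.090 0 0.06;0.0014 0.0007 0.090 0 0.06"
  newtons: 30

```text
clock: 2.92
ee_pos: [0.5862, -0.2886, 0.0124]
tool_rot: [0.001, 0.617, 0.787, 0.0]
force: [-1.8, -0.3, 1.2]
gripper_width: 0.071
```

```bash
python3 -c "
from h import *
delta((.497,.039,.13),13.5)"
```

```text
clock 2.92 p [ 0.5862 -0.2886  0.0124] yaw 13.7 F [-1.8 -0.3  1.2] w 0.071 j1,j6 [-0.53 -0.77]
DELTA [ 0.3392 -0.0087 -0.1182] turn 0.2 tilt [ 0.002  -0.0012]
```

jog_arm:
  motion: "0 0 0.003 0 0.06;0 0 0.003 0 0.06;0 0 0.003 0 0.06;0 0 0.003 0 0.06;0 0 0.003 0 0.06;0 0 0.003 0 0.06;0 0 0.003 0 0.06;0 0 0.003 0 0.06"
  newtons: 30

```text
clock: 3.58
ee_pos: [0.5862, -0.2888, 0.0097]
tool_rot: [0.001, 0.617, 0.787, 0.0]
force: [-3.6, 1.4, 14.0]
gripper_width: 0.0646
```

```bash
python3 -c "
from h import *
wshot('w3')
delta((.497,.039,.13),13.5)"
```

```text
clock 3.63 p [ 0.5862 -0.2888  0.0098] yaw 13.7 F [-4.7  2.3 14.2] w 0.0649 j1,j6 [-0.53 -0.77]
DELTA [ 0.3394 -0.0086 -0.1208] turn 0.2 tilt [ 0.0019 -0.0013]
```

View pics/w3.png

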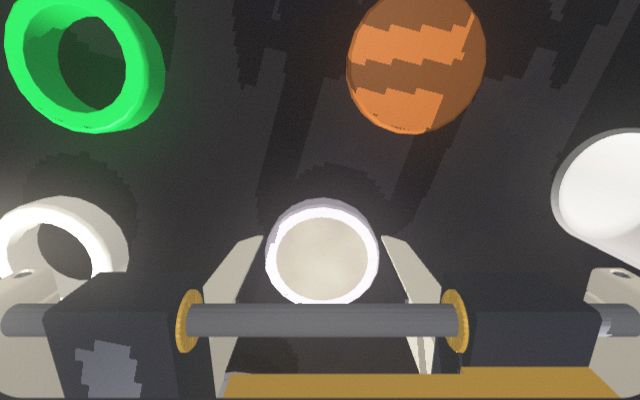

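jog_arm:
  motion: "0 0 -0.003 0 0.06;0 0 -0.008 0 0.06;0 0 -0.015 0 0.06;0 0 -0.025 0 0.06;0 0 -0.035 0 0.06;0 0 -0.05 0 0.06;0 0 -0.05 0 0.06;0 0 -0.05 0 0.06"

```text
clock: 4.3
ee_pos: [0.586, -0.2885, 0.0587]
tool_rot: [0.001, 0.617, 0.787, 0.0]
force: [-0.2, 0.5, -1.4]
gripper_width: 0.0647
```

```bash
python3 -c "
from h import *
m,im=wshot('w4')
b=optics.capture('side')[:,:,::-1]; cv2.imwrite('pics/s4.png',cv2.resize(b[200:300,270:380],None,fx=5,fy=5,interpolation=2))
delta((.497,.039,.13),13.5)"
```

```text
clock 4.40 p [ 0.5852 -0.2881  0.0572] yaw 13.7 F [-0.6  0.2 -1.6] w 0.0646 j1,j6 [-0.53 -0.77]
DELTA [ 0.3387 -0.008  -0.0726] turn 0.2 tilt [-0.0005  0.0003]
```

View pics/w4.png

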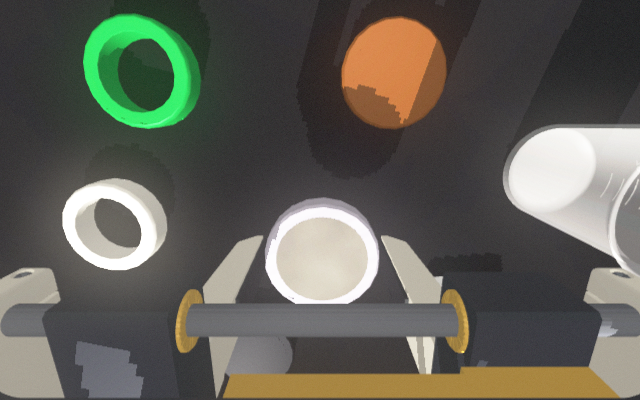

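View pics/s4.png

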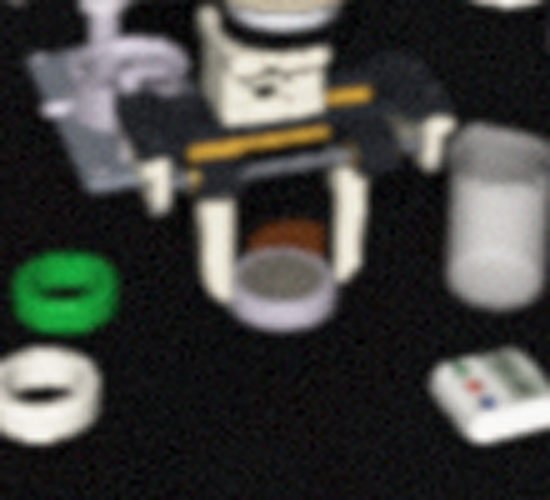

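```bash
python3 - <<'E'
from h import *
m={k:np.array(v) for k,v in json.load(open("w4.json")).items()}
im=cv2.imread("pics/w4.png");g=im.min(axis=2)
print(g[190:230:1,322]); print(g[255,255:395])
x0,x1,y0,y1=262,384,190,306
mask=(g[y0:y1,x0:x1]>205).astype(np.uint8); cs,_=cv2.findContours(mask,0,1)
c=max(cs,key=cv2.contourArea)[:,0]+[x0,y0]; c=c[c[:,1]<300]; e=cv2.fitEllipse(c); print(e)
p=onplane(m,e[0],.0572+.0065); st,pp,R=pose(); print(p, (R.T@(p-pp)).round(4))
E
```

```text
[ 66  71  67  69  69  70  71 107 140 149 152 147 147 155 169 178 179 235
 250 250 250 249 249 249 249 250 242 220 191 194 190 192 197 192 195 195
 196 195 196 196]
[108  79  74  76  73  73  75  73  74  82 157 173 235 251 252 252 252 253
 253 253 253 224 194 189 190 188 186 187 185 186 187 188 190 190 189 191
 194 193 193 195 193 191 195 199 196 193 198 196 197 198 199 195 199 197
 198 199 199 199 200 200 199 200 197 197 197 197 199 199 198 195 200 198
 200 197 198 198 197 199 200 199 200 200 198 199 198 195 195 201 199 197
 197 193 200 194 196 197 193 194 193 195 196 198 196 198 199 200 199 198
 201 199 196 199 228 251 252 252 251 251 251 250 251 251 235 206 108  81
  82  81  79  81  79  77  74 104 202 189 172 170 171 171]
((322.0343322753906, 258.6269226074219), (102.60924530029297, 110.35752868652344), 84.0087890625)
[ 0.58824867 -0.29020004  0.0637    ] [-0.0028  0.0025 -0.0065]
```

jog_arm:
  motion: "0.02 0 -0.02 0 0.06;0.06 -0.002 -0.04 0 0.06;0.10 -0.004 -0.06 0 0.06;0.14 -0.005 -0.073 0 0.06;0.18 -0.006 -0.073 0 0.06;0.22 -0.008 -0.073 0 0.06;0.26 -0.009 -0.073 0 0.06;0.30 -0.010 -0.073 0 0.06"

```text
clock: 5.07
ee_pos: [0.5033, 0.0025, 0.1302]
tool_rot: [-0.0, 0.618, 0.787, -0.0]
force: [1.0, 0.1, -1.3]
gripper_width: 0.0649
```

```bash
python3 -c "
from h import *
delta((.4949,.0412,.13),13.5)"
```

```text
clock 5.07 p [0.5033 0.0025 0.1302] yaw 13.7 F [ 1.   0.1 -1.3] w 0.0649 j1,j6 [-0.09 -0.33]
DELTA [0.0396 0.0011 0.0002] turn 0.2 tilt [-0.0008  0.0001]
```

jog_arm:
  motion: "0.02 0.001 0 0 0.06;0.033 0.001 0 0 0.06;0.04 0.001 0 0 0.06;0.04 0.001 0 0 0.06;0.04 0.001 0 0 0.06;0.04 0.001 0 0 0.06;0.04 0.001 0 0 0.06;0.04 0.001 0 0 0.06"

```text
clock: 5.73
ee_pos: [0.4961, 0.0392, 0.1306]
tool_rot: [-0.0, 0.618, 0.786, -0.0]
force: [0.6, -0.0, -0.4]
gripper_width: 0.0643
```

```bash
python3 -c "
from h import *
wshot('w5')
b=optics.capture('side')[:,:,::-1]; cv2.imwrite('pics/s5.png',cv2.resize(b[140:250,240:350],None,fx=5,fy=5,interpolation=2))
delta((.4949,.0412,.13),13.5)"
```

```text
clock 5.83 p [0.4961 0.0394 0.1306] yaw 13.7 F [-0.4 -0.6 -1.1] w 0.0651 j1,j6 [-0.01 -0.25]
DELTA [ 0.002  -0.0007  0.0006] turn 0.2 tilt [-0. -0.]
```

View pics/w5.png

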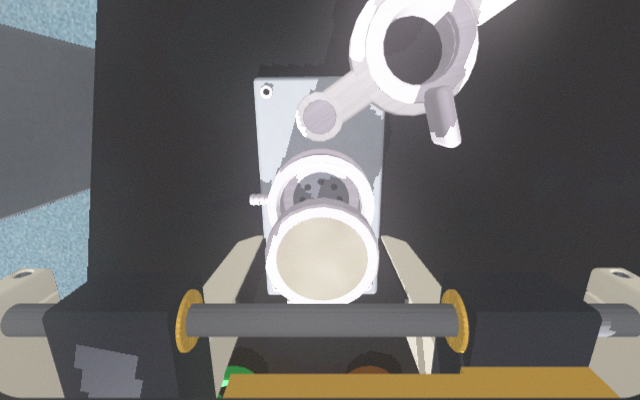

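View pics/s5.png

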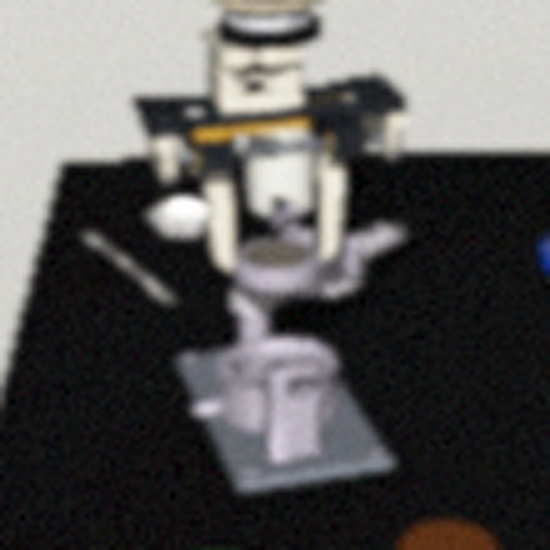

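```bash
cat >> h.py <<'E'
def load(n): return {k:np.array(v) for k,v in json.load(open(n+".json")).items()},cv2.imread(f"pics/{n}.png")
def radial_edges(m,im,c0,z,rr,angs,pol=-1):
    """edge points on circle at plane z around c0(world xy): strongest gradient of sign pol going outward"""
    g=cv2.GaussianBlur(cv2.cvtColor(im,cv2.COLOR_BGR2GRAY),(3,3),0).astype(np.float32)
    out=[];rs=np.arange(rr[0],rr[1],.0003)
    for a in np.radians(angs):
        P=np.array([proj(m,(c0[0]+r*np.cos(a),c0[1]+r*np.sin(a),z)) for r in rs],np.float32)
        v=cv2.remap(g,P[:,0][None],P[:,1][None],1)[0]; d=np.gradient(cv2.GaussianBlur(v[None],(7,1),0)[0])*pol
        i=d.argmax(); out.append((c0[0]+rs[i]*np.cos(a),c0[1]+rs[i]*np.sin(a),d[i],rs[i]))
    return np.array(out)
def fitcircle(P):
    from scipy.optimize import least_squares
    f=lambda x:np.hypot(P[:,0]-x[0],P[:,1]-x[1])-x[2]
    return least_squares(f,[P[:,0].mean(),P[:,1].mean(),.04],loss="soft_l1",f_scale=.0005)
E
python3 - <<'E'
from h import *
m,im=load("w5")
E=radial_edges(m,im,(.497,.039),.046,(.039,.051),np.arange(-10,200,10)+13.5); print((E[:,3]*1e3).round(1)); 
r=fitcircle(E[:,:2]); print("barrel",r.x,np.abs(r.fun).mean())
zt=.1306+.0065
D=radial_edges(m,im,(.4955,.039),zt,(.027,.037),np.r_[np.arange(-30,220,10)]+13.5); print((D[:,3]*1e3).round(1))
r2=fitcircle(D[:,:2]); print("disc",r2.x,np.abs(r2.fun).mean())
E
```

```text
[49.8 49.5 49.8 44.4 45.  45.3 44.7 44.4 44.4 44.4 44.4 44.4 44.7 44.7
 44.7 45.9 46.2 45.  45.6 49.8 49.8]
barrel [0.49820642 0.0340363  0.04909486] 0.0007409312252723139
[35.1 35.7 34.5 34.2 33.9 35.4 32.1 31.5 30.9 30.3 30.  29.4 29.1 28.8
 28.2 28.2 29.4 27.6 34.5 30.6 29.7 29.4 30.3 31.5 33.9]
disc [0.49820163 0.03622346 0.03244396] 0.0006985459969886201
```

```bash
python3 - <<'E'
from h import *
m,im=load("w5")
E=radial_edges(m,im,(.497,.039),.046,(.040,.048),np.arange(20,161,5)+13.5); print((E[:,3]*1e3).round(1)); 
r=fitcircle(E[:,:2]); print("barrel",r.x,np.abs(r.fun).mean())
zt=.1306+.0065
D=radial_edges(m,im,(.4982,.0362),zt,(.029,.035),np.r_[-30:211:8]+13.5); print((D[:,3]*1e3).round(1))
r2=fitcircle(D[:,:2]); print("disc",r2.x,np.abs(r2.fun).mean())
a=np.radians(13.7);d=(r.x-r2.x)[:2];print("need tool x,y", d@[-np.sin(a),np.cos(a)], d@[np.cos(a),np.sin(a)])
E
```

```text
[44.2 44.8 44.8 45.1 45.1 44.8 44.5 44.8 44.5 44.2 44.5 44.5 44.5 44.8
 44.5 44.5 44.5 44.5 44.5 44.5 44.8 44.8 44.8 44.8 46.  45.4 46.  45.1
 44.8]
barrel [0.49699735 0.03804076 0.04546632] 0.0002243188887185752
[33.5 34.1 32.6 32.3 32.  32.3 32.9 32.  32.  32.3 32.3 32.6 32.3 32.6
 32.3 32.6 32.3 32.3 32.  32.3 33.2 31.1 29.6 30.5 32.3 32.  31.4 32.
 32.3 33.8 32.9]
disc [0.49850519 0.03595027 0.03244824] 0.0005364625427525638
need tool x,y 0.0023881231979827693 -0.0009698316008052605
```

jog_arm:
  motion: "0.003 -0.001 0.02 0 0.06;0.003 -0.001 0.04 0 0.06;0.003 -0.001 0.055 0 0.06;0.003 -0.001 0.065 0 0.06;0.003 -0.001 0.070 0 0.06;0.003 -0.001 0.075 0 0.06;0.003 -0.001 0.078 0 0.06;0.003 -0.001 0.080 0 0.06"

```text
clock: 6.5
ee_pos: [0.4946, 0.0425, 0.0508]
tool_rot: [0.0, 0.617, 0.787, 0.0]
force: [0.4, 0.1, -1.4]
gripper_width: 0.0647
```

```bash
python3 -c "
from h import *
delta((.4949,.0412,.05),13.5)
wshot('w6')
delta((.4949,.0412,.05),13.5)"
```

```text
clock 6.50 p [0.4946 0.0425 0.0508] yaw 13.7 F [ 0.4  0.1 -1.4] w 0.0647 j1,j6 [-0.01 -0.25]
DELTA [-0.0014 -0.      0.0008] turn 0.2 tilt [ 0.0006 -0.    ]
clock 6.55 p [0.4945 0.0425 0.0506] yaw 13.7 F [ 0.2 -0.1 -1.9] w 0.0645 j1,j6 [-0.01 -0.25]
DELTA [-0.0014  0.0001  0.0006] turn 0.2 tilt [ 0.0003 -0.    ]
```

View pics/w6.png

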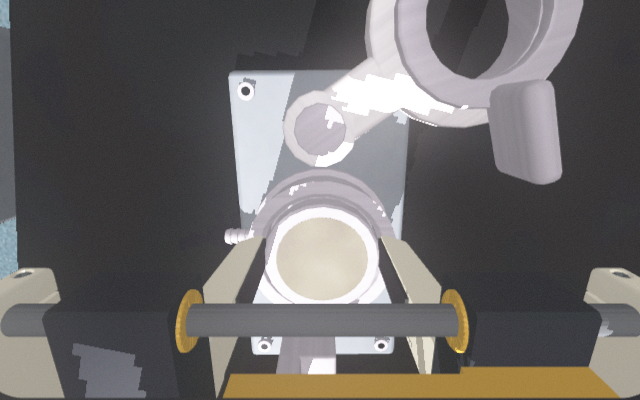

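```bash
python3 - <<'E'
from h import *
m,im=load("w6")
cv2.imwrite("pics/w6c.png",cv2.resize(im[150:320,220:420],None,fx=3.5,fy=3.5,interpolation=2))
for R in (.0447,):
  E=radial_edges(m,im,(.497,.039),.046,(.040,.048),np.arange(20,161,5)+13.5); print((E[:,3]*1e3).round(1))
r=fitcircle(E[:,:2]); print("barrel",r.x)
D=radial_edges(m,im,(.497,.039),.0571,(.029,.036),np.r_[-30:211:8]+13.5); print((D[:,3]*1e3).round(1))
r2=fitcircle(D[:,:2]); print("disc",r2.x,np.abs(r2.fun).mean())
E
```

```text
[47.2 46.9 44.5 44.8 45.1 46.9 47.2 44.2 44.5 44.5 44.8 44.5 44.5 44.8
 44.5 44.8 44.8 44.8 44.8 43.  44.5 44.2 47.2 47.2 46.3 46.9 44.8 45.4
 45.1]
barrel [0.49765784 0.0368248  0.04683288]
[30.8 30.8 35.3 32.9 32.  32.3 32.6 32.3 32.3 32.6 32.6 32.9 32.9 32.9
 32.9 33.2 32.9 32.9 32.6 32.9 33.8 32.3 30.5 29.6 32.6 32.3 31.7 32.3
 35.3 31.4 31.1]
disc [0.49683736 0.03995122 0.03197667] 0.0006294776695451142
```

View pics/w6c.png

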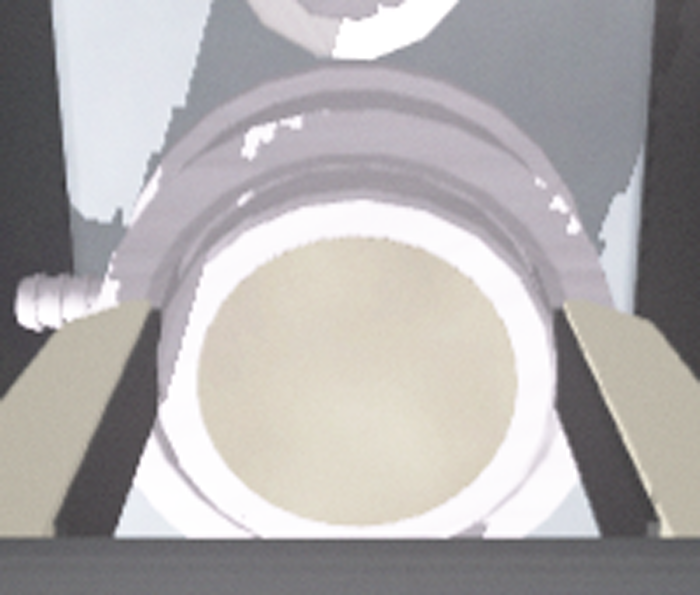

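The disc sits concentric in the mouth with no contact force, so I'm releasing it.

jog_arm:
  motion: "0 0 0.001 0 0.093;0 0 0.001 0 0.093;0 0 0.001 0 0.093;0 0 0.001 0 0.093;0 0 0 0 0.093;0 0 -0.01 0 0.093;0 0 -0.03 0 0.093;0 0 -0.05 0 0.093"

```text
clock: 7.22
ee_pos: [0.4939, 0.0426, 0.1016]
tool_rot: [-0.0, 0.617, 0.787, -0.0]
force: [0.4, 0.2, -0.4]
gripper_width: 0.0929
```

```bash
python3 -c "
from h import *
m,im=wshot('w7')
delta((.4949,.0412,.25),13.5)"
```

```text
clock 7.27 p [0.496  0.0426 0.1054] yaw 13.7 F [3.3 0.6 3.8] w 0.0929 j1,j6 [-0.01 -0.25]
DELTA [-0.0013 -0.0008 -0.1446] turn 0.2 tilt [ 0.0045 -0.    ]
```

View pics/w7.png

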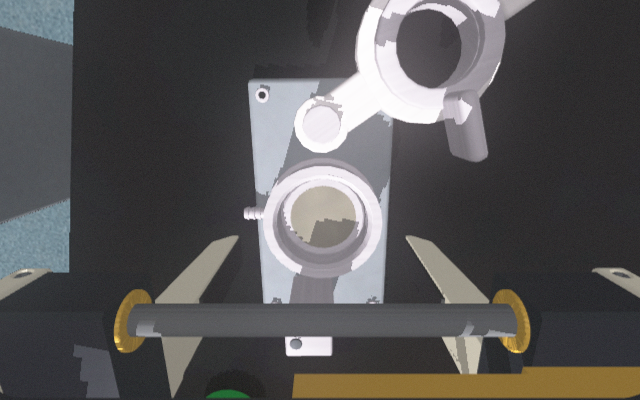

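```bash
python3 - <<'E'
from h import *
m,im=load("w7")
cv2.imwrite("pics/w7c.png",cv2.resize(im[150:290,250:400],None,fx=4,fy=4,interpolation=2))
D=radial_edges(m,im,(.497,.039),.034,(.022,.031),np.r_[-150:210:10]+13.5); print((D[:,3]*1e3).round(1))
E=radial_edges(m,im,(.497,.039),.046,(.040,.048),np.arange(0,181,5)+13.5);r=fitcircle(E[:,:2]); print("barrel",r.x)
delta((.444,-.323,.10),13.5)
E
```

```text
[23.5 22.9 24.1 22.9 30.1 30.1 29.8 30.1 30.1 30.1 30.1 30.1 30.4 22.6
 30.7 30.4 30.4 30.4 30.4 30.4 30.4 22.6 24.1 24.7 23.8 22.6 30.4 30.7
 30.4 30.4 30.4 30.4 30.1 29.5 29.5 27.7]
barrel [0.49692276 0.03840039 0.04511352]
clock 7.27 p [0.496  0.0426 0.1054] yaw 13.7 F [3.3 0.6 3.8] w 0.0929 j1,j6 [-0.01 -0.25]
DELTA [-0.3428 -0.1374  0.0052] turn 0.2 tilt [ 0.0045 -0.    ]
```

View pics/w7c.png

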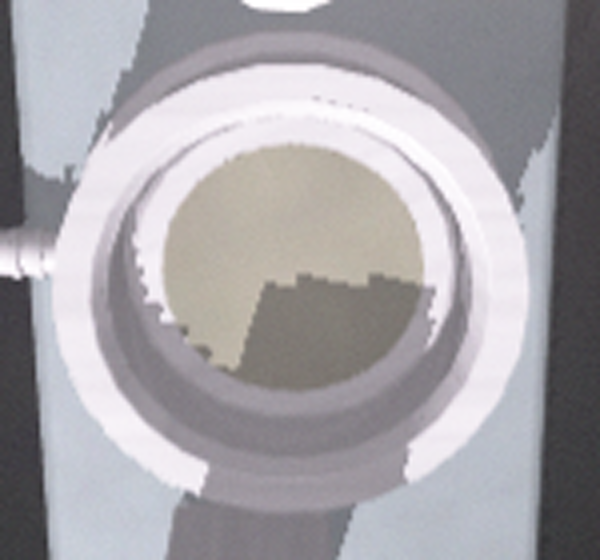

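jog_arm:
  motion: "-0.343 -0.137 0 0 0.093;-0.343 -0.137 0 0 0.093;-0.343 -0.137 0 0 0.093;-0.343 -0.137 0 0 0.093;-0.343 -0.137 0.005 0 0.093;-0.343 -0.137 0.005 0 0.093;-0.343 -0.137 0.005 0 0.093;-0.343 -0.137 0.005 0 0.093"

```text
clock: 7.93
ee_pos: [0.4471, -0.2896, 0.0972]
tool_rot: [0.0, 0.618, 0.787, 0.0]
force: [1.0, 1.1, -0.6]
gripper_width: 0.0927
```

jog_arm:
  motion: "-0.034 -0.014 0 0 0.093;-0.034 -0.014 0 0 0.093;-0.034 -0.014 0 0 0.093;-0.034 -0.014 0 0 0.093;-0.034 -0.014 0 0 0.093;-0.034 -0.014 0 0 0.093;-0.034 -0.014 0 0 0.093;-0.034 -0.014 0 0 0.093"

```text
clock: 8.6
ee_pos: [0.4425, -0.3231, 0.0967]
tool_rot: [0.0, 0.617, 0.787, 0.0]
force: [0.6, -0.8, -0.6]
gripper_width: 0.0931
```

```bash
python3 - <<'E'
from h import *
m,im=wshot('w8')
g=im.min(axis=2);x0,x1,y0,y1=240,410,140,280
mask=(g[y0:y1,x0:x1]>110).astype(np.uint8); cs,_=cv2.findContours(mask,0,1)
c=max(cs,key=cv2.contourArea);e=cv2.fitEllipse(c);uv=(e[0][0]+x0,e[0][1]+y0);print(np.round(uv,1),e[1]);p=onplane(m,uv,.015);print(p)
delta((p[0],p[1],.009),13.5)
E
```

```text
[317.  219.3] (104.88377380371094, 115.50814056396484)
[ 0.44254241 -0.33304523  0.015     ]
clock 8.65 p [ 0.4424 -0.3233  0.0967] yaw 13.8 F [0.2 0.1 0.7] w 0.0932 j1,j6 [-0.72 -0.96]
DELTA [-0.0095 -0.0022  0.0877] turn 0.3 tilt [ 0. -0.]
```

View pics/w8.png

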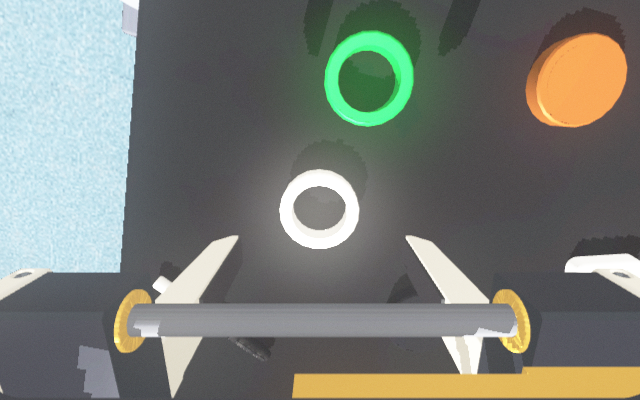

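```bash
python3 - <<'E'
from h import *
m,im=load('w8')
g=im.min(axis=2);x0,x1,y0,y1=265,375,158,260
mask=(g[y0:y1,x0:x1]>170).astype(np.uint8); cs,_=cv2.findContours(mask,0,1)
c=max(cs,key=cv2.contourArea);e=cv2.fitEllipse(c);uv=(e[0][0]+x0,e[0][1]+y0);print(np.round(uv,1),e[1]);p=onplane(m,uv,.016);print(p)
delta((p[0],p[1],.010),13.5)
E
```

```text
[318.9 209. ] (78.86224365234375, 79.10210418701172)
[ 0.44189083 -0.32360203  0.016     ]
clock 8.65 p [ 0.4424 -0.3233  0.0967] yaw 13.8 F [0.2 0.1 0.7] w 0.0932 j1,j6 [-0.72 -0.96]
DELTA [-0.0002 -0.0006  0.0867] turn 0.3 tilt [ 0. -0.]
```

jog_arm:
  motion: "0 -0.002 0.038 0 0.093;0 -0.002 0.068 0 0.093;0 -0.002 0.082 0 0.093;0 -0.002 0.087 0 0.093;0 -0.002 0.087 0 0.06;0 -0.002 0.087 0 0.06;0 -0.002 0.087 0 0.06;0 -0.002 0.087 0 0.06"
  newtons: 25

```text
clock: 9.32
ee_pos: [0.4409, -0.3247, 0.0108]
tool_rot: [0.001, 0.617, 0.787, -0.0]
force: [0.1, 0.6, 0.4]
gripper_width: 0.0706
```

jog_arm:
  motion: "0 0 0 0 0.06;0 0 0 0 0.06;0 0 0 0 0.06;0 0 0 0 0.06;0 0 0 0 0.06;0 0 -0.004 0 0.06;0 0 -0.012 0 0.06;0 0 -0.03 0 0.06"
  newtons: 25

```text
clock: 9.98
ee_pos: [0.4394, -0.3235, 0.039]
tool_rot: [-0.002, 0.617, 0.787, 0.0]
force: [-0.1, 0.0, -0.5]
gripper_width: 0.0655
```

```bash
python3 - <<'E'
from h import *
m,im=wshot('w9')
delta((.497,.037,.13),13.5)
E
```

```text
clock 10.03 p [ 0.4411 -0.325   0.043 ] yaw 13.7 F [ 4.1 -2.2  2.4] w 0.0652 j1,j6 [-0.72 -0.96]
DELTA [ 0.3381  0.1404 -0.0875] turn 0.2 tilt [ 0.0019 -0.0017]
```

View pics/w9.png

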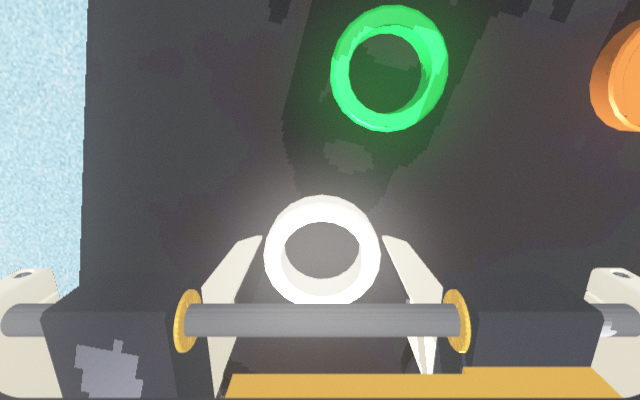

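jog_arm:
  motion: "0.01 0.004 -0.03 0 0.06;0.04 0.016 -0.05 0 0.06;0.077 0.031 -0.065 0 0.06;0.113 0.046 -0.08 0 0.06;0.15 0.061 -0.087 0 0.06;0.187 0.076 -0.087 0 0.06;0.224 0.091 -0.087 0 0.06;0.261 0.106 -0.087 0 0.06"

```text
clock: 10.7
ee_pos: [0.4813, -0.0437, 0.1271]
tool_rot: [0.001, 0.618, 0.787, 0.0]
force: [1.8, -0.3, -0.8]
gripper_width: 0.0656
```

```bash
python3 - <<'E'
from h import *
delta((.4945,.0425,.13),13.5)
E
```

```text
clock 10.70 p [ 0.4813 -0.0437  0.1271] yaw 13.7 F [ 1.8 -0.3 -0.8] w 0.0656 j1,j6 [-0.19 -0.43]
DELTA [ 0.0806  0.0333 -0.0029] turn 0.2 tilt [ 0.0012 -0.0002]
```

jog_arm:
  motion: "0.033 0.014 -0.003 0 0.06;0.06 0.025 -0.003 0 0.06;0.075 0.031 -0.003 0 0.06;0.081 0.033 -0.003 0 0.06;0.081 0.033 -0.003 0 0.06;0.081 0.033 -0.003 0 0.06;0.081 0.033 -0.003 0 0.06;0.081 0.033 -0.003 0 0.06"

```text
clock: 11.37
ee_pos: [0.494, 0.0399, 0.1296]
tool_rot: [-0.0, 0.618, 0.786, -0.0]
force: [-1.0, -0.1, -1.8]
gripper_width: 0.0655
```

```bash
python3 - <<'E'
from h import *
m,im=wshot('w10'); st,p,R=pose()
cv2.imwrite("pics/w10c.png",cv2.resize(im[130:320,220:420],None,fx=3.5,fy=3.0,interpolation=2))
E=radial_edges(m,im,(.497,.039),.046,(.040,.048),np.arange(20,161,5)+13.5); print((E[:,3]*1e3).round(1))
zt=p[2]+.0085
D=radial_edges(m,im,(p[0]+.002,p[1]-.003),zt,(.027,.036),np.r_[-30:211:8]+13.5); print((D[:,3]*1e3).round(1))
r2=fitcircle(D[:,:2]); print("spacer",r2.x,np.abs(r2.fun).mean(),(R.T@(np.r_[r2.x[:2],zt]-p)).round(4))
delta((.4945,.0425,.13),13.5)
E
```

```text
[44.2 44.5 44.8 44.8 45.1 44.8 44.5 44.5 44.2 44.2 44.5 44.2 44.5 44.5
 44.2 44.5 44.5 44.5 44.5 44.5 44.5 44.8 44.8 44.5 46.  45.7 46.3 45.1
 44.8]
[30.6 31.5 33.3 32.4 32.4 33.  33.  34.5 32.7 33.  33.  33.3 33.3 33.6
 33.3 33.6 33.3 33.6 33.3 33.3 33.9 33.  31.5 33.6 32.7 32.4 31.5 31.8
 31.2 32.1 34.5]
spacer [0.49584633 0.03814953 0.03233146] 0.0004901626699284962 [-0.0022  0.0014 -0.0085]
clock 11.42 p [0.494  0.04   0.1296] yaw 13.7 F [ 0.9  0.3 -1.1] w 0.0655 j1,j6 [-0.01 -0.25]
DELTA [ 0.0023  0.0011 -0.0004] turn 0.2 tilt [-0.     -0.0001]
```

View pics/w10c.png

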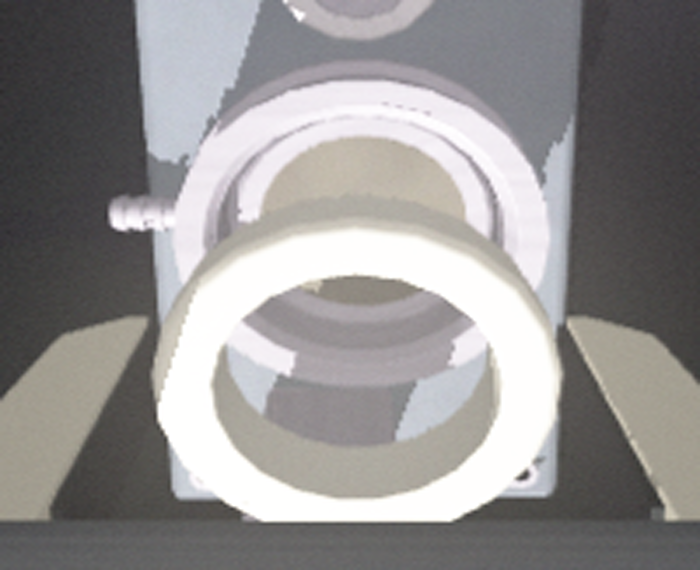

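jog_arm:
  motion: "0.001 0.0013 0.02 0 0.06;0.001 0.0013 0.04 0 0.06;0.001 0.0013 0.055 0 0.06;0.001 0.0013 0.065 0 0.06;0.001 0.0013 0.070 0 0.06;0.001 0.0013 0.075 0 0.06;0.001 0.0013 0.078 0 0.06;0.001 0.0013 0.080 0 0.06"

```text
clock: 12.08
ee_pos: [0.4955, 0.0419, 0.0498]
tool_rot: [0.0, 0.617, 0.787, 0.0]
force: [-0.6, -6.7, 4.5]
gripper_width: 0.0652
```

```bash
python3 - <<'E'
from h import *
delta((.4945,.0425,.05),13.5)
m,im=wshot('w11')
cv2.imwrite("pics/w11c.png",cv2.resize(im[130:320,220:420],None,fx=3.5,fy=3.0,interpolation=2))
delta((.4945,.0425,.05),13.5)
E
```

```text
clock 12.08 p [0.4955 0.0419 0.0498] yaw 13.7 F [-0.6 -6.7  4.5] w 0.0652 j1,j6 [-0.01 -0.25]
DELTA [ 0.0008 -0.0008 -0.0002] turn 0.2 tilt [ 0.0008 -0.0005]
clock 12.13 p [0.4955 0.0418 0.0498] yaw 13.8 F [-1.7 -4.3  3.6] w 0.0659 j1,j6 [-0.01 -0.25]
DELTA [ 0.0009 -0.0008 -0.0002] turn 0.3 tilt [ 0.0009 -0.0006]
```

View pics/w11c.png

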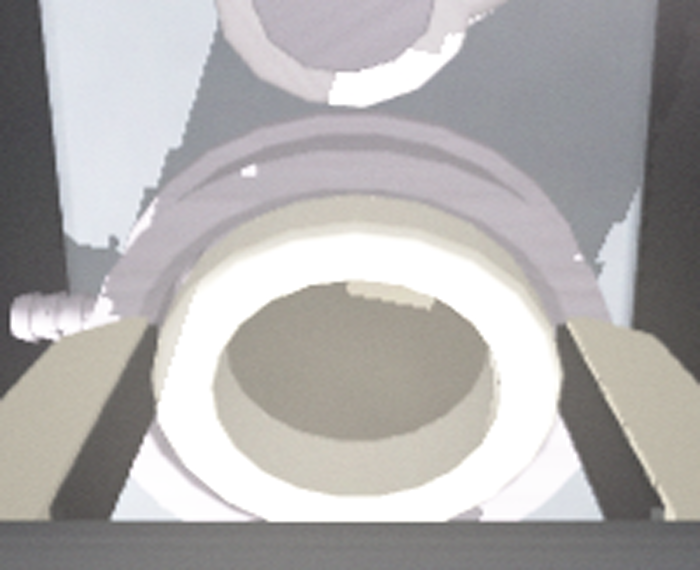

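A small sideways force (−6.7 N in y) shows the ring touching the pivot side. I'll back off 1.5 mm, then release.

jog_arm:
  motion: "-0.001 0 0 0 0.06;-0.0015 0 0.001 0 0.06;-0.0015 0 0.001 0 0.06;-0.0015 0 0.001 0 0.093;-0.0015 0 0.001 0 0.093;-0.0015 0 0.001 0 0.093;-0.0015 0 0.001 0 0.093;-0.0015 0 0.001 0 0.093"

```text
clock: 12.8
ee_pos: [0.4955, 0.0408, 0.0486]
tool_rot: [0.0, 0.617, 0.787, 0.0]
force: [-0.7, -1.0, 0.9]
gripper_width: 0.0918
```

jog_arm:
  motion: "0 0 -0.01 0 0.093;0 0 -0.03 0 0.093;0 0 -0.05 0 0.093;0 0 -0.07 0 0.093;0 0 -0.08 0 0.093;0 0 -0.08 0 0.093;0 0 -0.08 0 0.093;0 0 -0.08 0 0.093"

```text
clock: 13.47
ee_pos: [0.4949, 0.0408, 0.1277]
tool_rot: [-0.001, 0.617, 0.787, -0.0]
force: [-0.2, -0.1, -0.4]
gripper_width: 0.0928
```

```bash
python3 - <<'E'
from h import *
m,im=wshot('w12')
cv2.imwrite("pics/w12c.png",cv2.resize(im[0:280,220:520],None,fx=2.6,fy=2.1,interpolation=2))
b=optics.capture('side')[:,:,::-1]; cv2.imwrite('pics/s12.png',cv2.resize(b[140:250,240:350],None,fx=5,fy=5,interpolation=2))
delta((.4945,.0425,.05),13.5)
E
```

```text
clock 13.57 p [0.4949 0.0408 0.1275] yaw 13.7 F [-0.7  0.4 -0.2] w 0.0928 j1,j6 [-0.01 -0.25]
DELTA [0.0017 0.0002 0.0775] turn 0.2 tilt [-0.0018 -0.    ]
```

View pics/w12c.png

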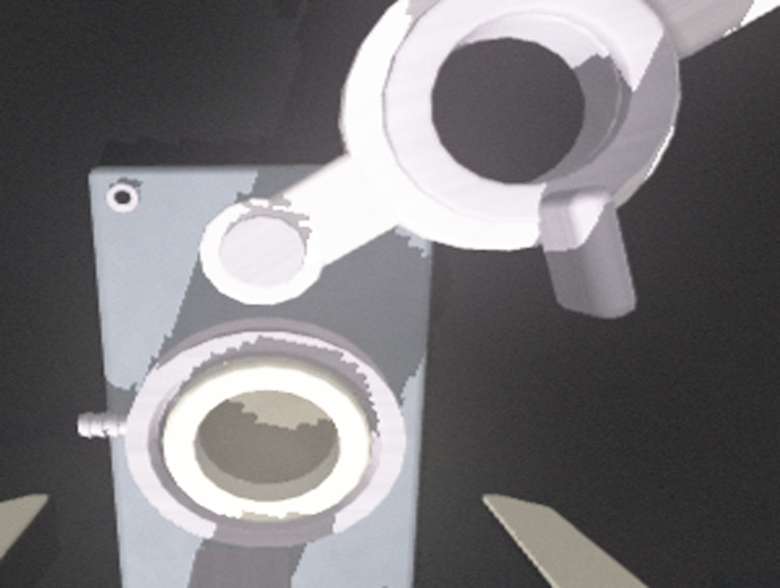

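View pics/s12.png

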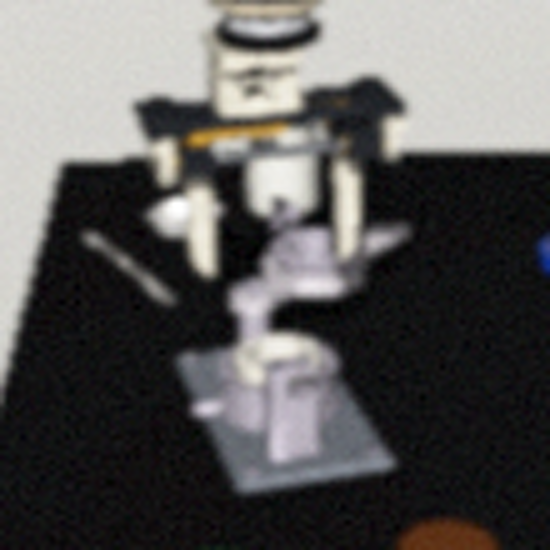

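```bash
python3 - <<'E'
from h import *
m,im=load('w12')
sat=(im.min(axis=2)>215).astype(np.uint8)
x0,x1,y0,y1=278,366,165,252
mask=sat[y0:y1,x0:x1]
cv2.imwrite("pics/w12m.png",cv2.resize(im[y0:y1,x0:x1],None,fx=6,fy=6,interpolation=2))
D=radial_edges(m,im,(.497,.039),.054,(.020,.026),np.r_[0:360:15]+13.5,pol=1); print((D[:,3]*1e3).round(1));r=fitcircle(D[:,:2]);print("hole",r.x,np.abs(r.fun).max())
D=radial_edges(m,im,(.497,.039),.054,(.028,.0345),np.r_[0:360:15]+13.5); print((D[:,3]*1e3).round(1));r=fitcircle(D[:,:2]);print("outer",r.x,np.abs(r.fun).max())
E
```

```text
[23.  23.  23.6 23.6 23.9 23.9 23.9 23.9 23.6 23.3 22.7 22.4 22.1 21.8
 21.8 21.5 21.2 21.2 21.2 21.5 21.8 22.1 22.4 22.7]
hole [0.49709716 0.04032191 0.02260818] 0.0002964282444053272
[31.6 32.5 32.8 32.8 32.8 33.1 33.1 32.8 32.8 32.8 32.5 32.2 31.6 31.3
 31.  31.  30.7 29.5 29.5 29.5 30.7 31.3 31.9 31.6]
outer [0.4968068  0.04039166 0.03178098] 0.0009618128635180898
```

View pics/w12m.png

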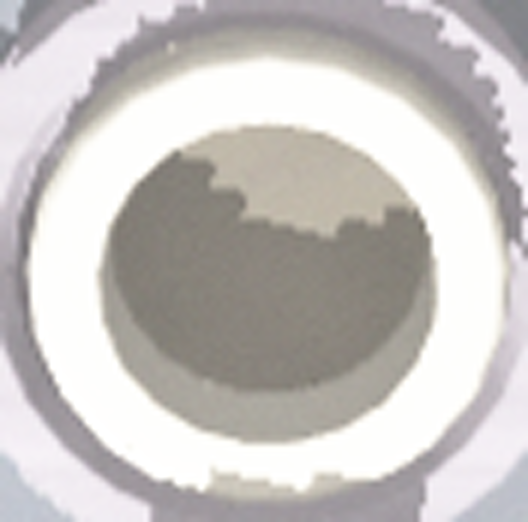

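The spacer is seated flat: the hole fits a circle of 22.6 mm radius at the expected height, about 1.5 mm off the axis. Next I'll locate the pivot, ring and knob, and the obstacles along the swing.

```bash
python3 - <<'E'
from h import *
m,im=load('w12')
piv=onplane(m,(220+262/2.6,249/2.1),.075); rc=onplane(m,(220+508/2.6,115/2.1),.078); print("pivot",piv,"ring",rc, np.linalg.norm(piv-rc))
d=piv-np.array([.497,.039,.075]);print("dir",np.degrees(np.arctan2(d[1],d[0])),np.linalg.norm(d[:2]))
d=rc-piv;print("arm dir",np.degrees(np.arctan2(d[1],d[0])))
s=optics.camera_model("scene")
print("knob",onplane(s,(301.7,161.5),.1), onplane(s,(302.3,166.5),.074))
for k,uv in {"tallwhite":(355,160),"cyl":(386,177),"blue":(402,193),"white2":(430,211),"orange":(466,253),"bottle":(258,156)}.items(): print(k,onplane(s,uv,.0).round(3))
cv2.imwrite("pics/sc12.png",cv2.resize(optics.capture("scene")[140:270,240:370,::-1],None,fx=4.6,fy=4.6,interpolation=2))
delta((.547,.270,.16),157)
E
```

```text
pivot [0.4784366  0.11187017 0.075     ] ring [0.52717775 0.16401377 0.078     ] 0.071439866129509
dir 104.29189948152178 0.07519748667326748
arm dir 46.931626847853956
knob [0.58927275 0.23131666 0.1       ] [0.59095061 0.2330746  0.074     ]
tallwhite [ 0.825  0.243 -0.   ]
cyl [0.877 0.103 0.   ]
blue [ 0.879  0.005 -0.   ]
white2 [ 0.912 -0.112  0.   ]
orange [ 0.898 -0.303  0.   ]
bottle [ 0.494  0.452 -0.   ]
clock 13.62 p [0.4949 0.0408 0.1276] yaw 13.7 F [-0.2 -0.1 -0.8] w 0.0931 j1,j6 [-0.01 -0.25]
DELTA [ 0.2103  0.105  -0.0325] turn -143.3 tilt [-0.0017 -0.    ]
```

View pics/sc12.png

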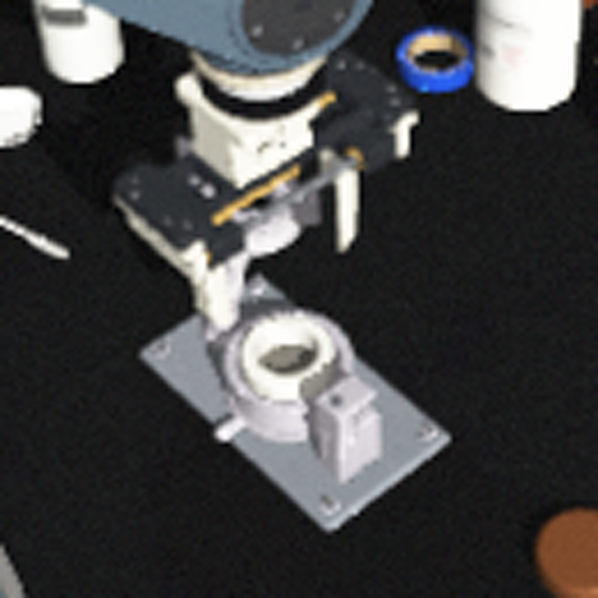

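jog_arm:
  motion: "0 0 -0.04 -7 0.093;0.01 0.01 -0.055 -14 0.093;0.035 0.030 -0.055 -21 0.093;0.065 0.055 -0.055 -28 0.093;0.095 0.08 -0.055 -35 0.093;0.125 0.105 -0.055 -42 0.093;0.15 0.13 -0.055 -49 0.093;0.1675 0.145 -0.055 -56 0.093"

```text
clock: 14.28
ee_pos: [0.5973, 0.2407, 0.1825]
tool_rot: [-0.0, 0.172, 0.985, -0.0]
force: [0.5, -0.2, 0.2]
gripper_width: 0.0928
```

jog_arm:
  motion: "0 0 0 -7 0.093;0 0 0 -14 0.08;0 0 0 -21 0.06;0 0 0 -28 0.06;0 0 0 -35 0.06;0 0 0 -42 0.06;0 0 0 -49 0.06;0 0 0 -56 0.06"

```text
clock: 14.95
ee_pos: [0.5962, 0.2379, 0.1825]
tool_rot: [-0.001, -0.31, 0.951, 0.0]
force: [0.4, 0.9, 0.1]
gripper_width: 0.0602
```

jog_arm:
  motion: "0 0 0 -7 0.06;0 0 0 -11 0.06;0 0 0 -11 0.06;0 0 0 -11 0.06;0 0 0 -11 0.06;0 0 0 -11 0.06;0 0 0 -11 0.06;0 0 0 -11 0.06"

```text
clock: 15.62
ee_pos: [0.5965, 0.2379, 0.1835]
tool_rot: [-0.0, -0.396, 0.918, 0.0]
force: [0.4, 0.2, -0.2]
gripper_width: 0.0598
```

```bash
python3 - <<'E'
from h import *
wshot('w13')
delta((.5957,.2377,.088),137)
E
```

```text
clock 15.67 p [0.5965 0.2379 0.1835] yaw 136.7 F [-0.1  0.2  0.9] w 0.0599 j1,j6 [ 0.31 -2.08]
DELTA [0.0007 0.0004 0.0955] turn -0.3 tilt [-0.  0.]
```

View pics/w13.png

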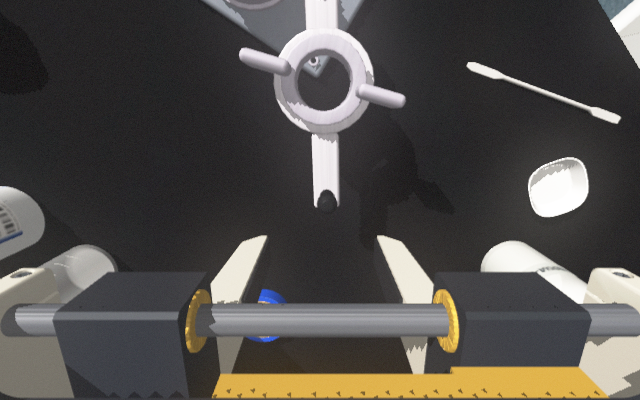

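The knob stands at (327,200) on the arm's end. The arm points straight up in the picture, so the jaw direction is right.

```bash
python3 - <<'E'
from h import *
m,im=load('w13')
cv2.imwrite("pics/w13c.png",cv2.resize(im[20:230,230:420],None,fx=3,fy=2.8,interpolation=2))
k=onplane(m,(326.5,199),.094); rc=onplane(m,(323.5,81),.078)
print(k,rc,np.linalg.norm(k[:2]-[.4784,.1119]),np.linalg.norm((k-rc)[:2]))
d=k-np.array([.4784,.1119,0]);print(np.degrees(np.arctan2(d[1],d[0])))
delta((k[0],k[1],.088),137)
E
```

```text
[0.59122563 0.23785759 0.094     ] [0.52792079 0.16678407 0.078     ] 0.16910037007261375 0.09517850207517159
48.14782901198845
clock 15.67 p [0.5965 0.2379 0.1835] yaw 136.7 F [-0.1  0.2  0.9] w 0.0599 j1,j6 [ 0.31 -2.08]
DELTA [0.0037 0.0038 0.0955] turn -0.3 tilt [-0.  0.]
```

View pics/w13c.png

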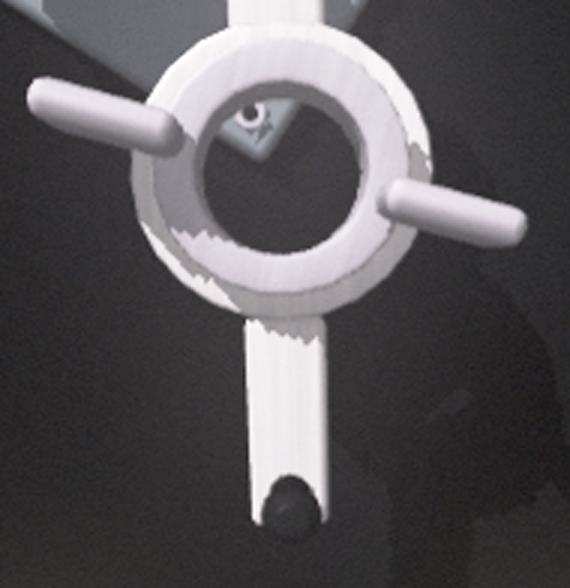

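jog_arm:
  motion: "0.002 0.002 0.03 0 0.06;0.002 0.002 0.06 0 0.06;0.002 0.002 0.08 0 0.06;0.002 0.002 0.09 0 0.06;0.002 0.002 0.095 0 0.06;0.002 0.002 0.095 0 0.03;0.002 0.002 0.095 0 0.03;0.002 0.002 0.095 0 0.03"
  newtons: 20

```text
clock: 16.33
ee_pos: [0.5944, 0.2381, 0.09]
tool_rot: [0.001, -0.397, 0.918, -0.0]
force: [0.5, 0.3, 0.1]
gripper_width: 0.0443
```

```bash
python3 - <<'E'
from h import *
wshot('w14')
delta((.5957,.2377,.088),137)
E
```

```text
clock 16.38 p [0.5944 0.2381 0.0899] yaw 136.7 F [-0.3 -0.8 -0.3] w 0.0404 j1,j6 [ 0.31 -2.08]
DELTA [-0.0006 -0.0012  0.0019] turn -0.3 tilt [0.002  0.0006]
```

View pics/w14.png

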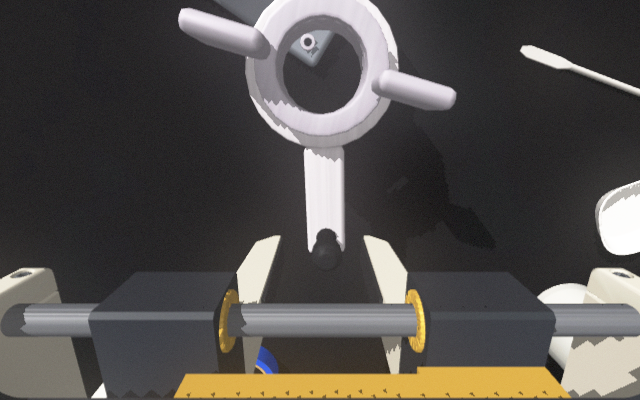

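jog_arm:
  motion: "0.0009 -0.018 0 6 0.03;0.0038 -0.0358 0 12 0.03;0.0084 -0.0532 0 18 0.03;0.0149 -0.07 0 24 0.03;0.023 -0.086 0 30 0.03;0.0328 -0.1011 0 36 0.03;0.0442 -0.1151 0 42 0.03;0.0569 -0.1278 0 48 0.03"
  newtons: 20

```text
clock: 17.05
ee_pos: [0.6488, 0.1083, 0.0897]
tool_rot: [0.001, 0.014, 1.0, 0.0]
force: [1.3, 1.6, -0.7]
gripper_width: 0.0299
```

```bash
python3 - <<'E'
from h import *
st,p,R=pose();d=p[:2]-[.4784,.1119];print(np.hypot(*d),np.degrees(np.arctan2(d[1],d[0])))
wshot('w15')
delta((0,0,.088),14)
E
```

```text
0.17045197330930667 -1.2058777346608538
clock 17.10 p [0.6487 0.1053 0.0896] yaw 87.9 F [ 0.7 -2.4 -0.2] w 0.0298 j1,j6 [ 0.09 -1.44]
DELTA [ 6.445e-01 -1.287e-01  4.000e-04] turn 73.9 tilt [ 0.002  -0.0004]
```

View pics/w15.png

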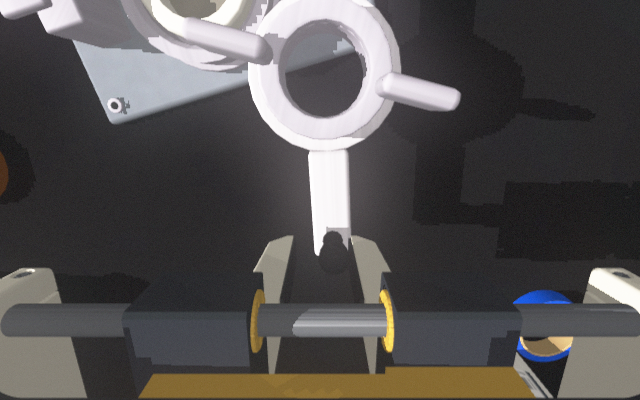

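The knob is following between the fingers, so I'll continue.

jog_arm:
  motion: "0.0009 -0.018 0 6 0.03;0.0038 -0.0358 0 12 0.03;0.0084 -0.0532 0 18 0.03;0.0149 -0.07 0 24 0.03;0.023 -0.086 0 30 0.03;0.0328 -0.1011 0 36 0.03;0.0442 -0.1151 0 42 0.03;0.0569 -0.1278 0 48 0.03"

```text
clock: 17.77
ee_pos: [0.5886, -0.0181, 0.0896]
tool_rot: [0.001, 0.418, 0.908, 0.0]
force: [2.1, -0.5, -0.7]
gripper_width: 0.0298
```

```bash
python3 - <<'E'
from h import *
st,p,R=pose();d=p[:2]-[.4784,.1119];print(np.hypot(*d),np.degrees(np.arctan2(d[1],d[0])))
wshot('w16')
delta((0,0,.088),14)
E
```

```text
0.1704388513208566 -49.7295803268658
clock 17.82 p [ 0.5863 -0.0197  0.0892] yaw 40.1 F [ 1.5 -1.6  0.6] w 0.0301 j1,j6 [-0.11 -0.81]
DELTA [ 0.3925 -0.4359  0.0011] turn 26.1 tilt [ 0.0002 -0.0005]
```

View pics/w16.png

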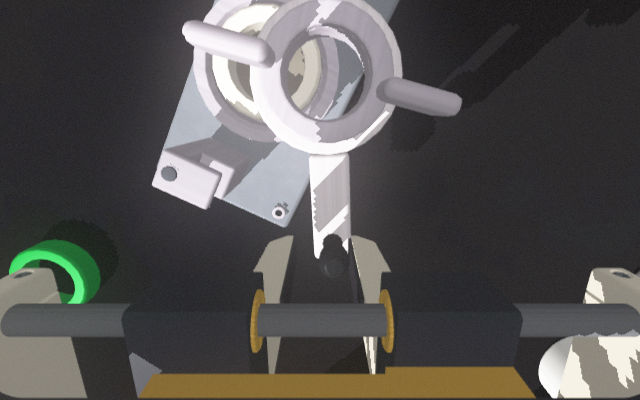

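jog_arm:
  motion: "0.0007 -0.015 0 5 0.03;0.0026 -0.0299 0 10 0.03;0.0059 -0.0445 0 15 0.03;0.0104 -0.0588 0 20 0.03;0.0135 -0.0665 0 23 0.03;0.0161 -0.0727 0 25 0.03;0.0174 -0.0754 0 26 0.03;0.0187 -0.0781 0 27 0.03"

```text
clock: 18.48
ee_pos: [0.5174, -0.0543, 0.0892]
tool_rot: [0.001, 0.617, 0.787, 0.0]
force: [1.5, -0.1, 1.6]
gripper_width: 0.0299
```

```bash
python3 - <<'E'
from h import *
st,p,R=pose();d=p[:2]-[.4784,.1119];print(np.hypot(*d),np.degrees(np.arctan2(d[1],d[0])))
wshot('w17')
delta((0,0,.088),14)
E
```

```text
0.17066396818629084 -76.80599540538083
clock 18.53 p [ 0.5168 -0.0543  0.089 ] yaw 13.7 F [0.2 0.4 1.7] w 0.0303 j1,j6 [-0.19 -0.43]
DELTA [ 0.1756 -0.4891  0.0006] turn -0.3 tilt [ 0.0009 -0.0001]
```

View pics/w17.png

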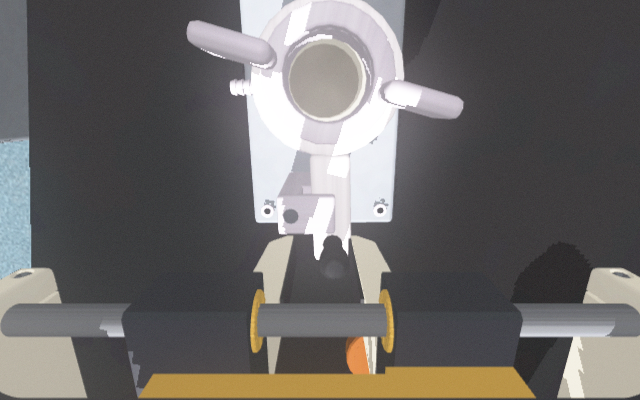

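jog_arm:
  motion: "0 -0.001 0 0 0.03;0 -0.002 0 0 0.03;0 -0.003 0 0 0.03;0 -0.004 0 0 0.03;0 -0.005 0 0 0.03;0 -0.006 0 0 0.03;0 -0.006 0 0 0.03;0 -0.006 0 0 0.03"

```text
clock: 19.2
ee_pos: [0.5121, -0.0557, 0.0887]
tool_rot: [0.001, 0.617, 0.787, 0.001]
force: [9.0, 3.0, -4.4]
gripper_width: 0.0302
```

```bash
python3 - <<'E'
from h import *
wshot('w18')
delta((0,0,.088),14)
E
```

```text
clock 19.25 p [ 0.5121 -0.0557  0.0887] yaw 13.7 F [ 7.   3.7 -3.4] w 0.0303 j1,j6 [-0.2  -0.44]
DELTA [ 0.1758 -0.4842 -0.0008] turn -0.3 tilt [0.0029 0.0002]
```

View pics/w18.png

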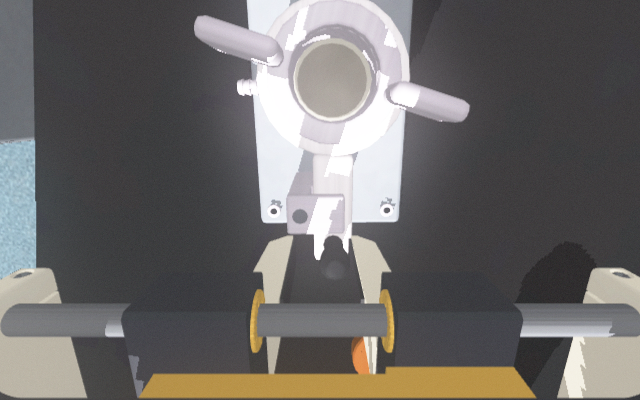

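```bash
python3 - <<'E'
from h import *
m,im=load('w18')
cv2.imwrite("pics/w18c.png",cv2.resize(im[0:280,180:480],None,fx=2.6,fy=2.1,interpolation=2))
for z in (.07,.085): print(onplane(m,(332,79),z))
k=onplane(m,(334.5,245),.107);print("knob top",k);d=k[:2]-[.4784,.1119];print(np.hypot(*d),np.degrees(np.arctan2(d[1],d[0])))
E
```

```text
[0.49659423 0.03831672 0.07      ]
[0.49640186 0.03694907 0.085     ]
knob top [ 0.51702917 -0.04184323  0.107     ]
0.1585219054601032 -75.89595334235149
```

View pics/w18c.png

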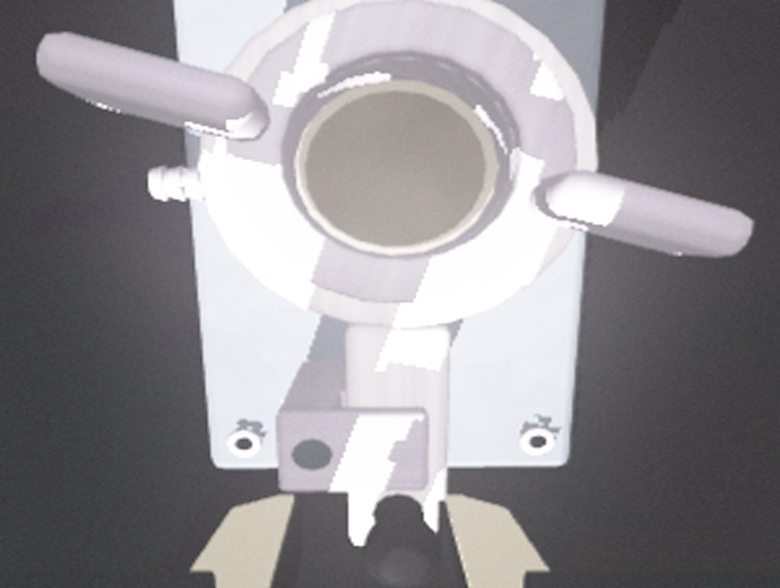

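The arm is against its stop: it measures −75.9° against −75.7° expected, there is a 9 N reaction, and the ring sits concentric over the barrel. Now for the wings. The right wing lies on the half away from the pivot, and I'll carry it clockwise between the fingers.

```bash
python3 - <<'E'
from h import *
m,im=load('w18')
a=onplane(m,(197.3,26.2),.112);b=onplane(m,(466.5,110.5),.112);d=b-a
print(a,b,np.linalg.norm(d),"mid",(a+b)/2,"dir",np.degrees(np.arctan2(d[1],d[0])))
E
```

```text
[0.43785069 0.04088867 0.112     ] [0.55644311 0.0360287  0.112     ] 0.11869196071121323 mid [0.4971469  0.03845869 0.112     ] dir -2.346690618711532
```

jog_arm:
  motion: "0 0.003 0 0 0.04;0 0.006 -0.005 0 0.05;0 0.006 -0.02 0 0.06;0 0.006 -0.05 0 0.06;0 0.006 -0.08 0 0.06;0 0.006 -0.09 0 0.06;0 0.006 -0.09 0 0.06;0 0.006 -0.09 0 0.06"

```text
clock: 19.92
ee_pos: [0.5163, -0.0544, 0.1781]
tool_rot: [-0.0, 0.617, 0.787, -0.0]
force: [-0.4, 0.2, 0.3]
gripper_width: 0.06
```

```bash
python3 - <<'E'
from h import *
wshot('w19')
delta((.547,.037,.18),89)
E
```

```text
clock 19.97 p [ 0.5159 -0.0544  0.1773] yaw 13.7 F [-1.1 -0.4  0.6] w 0.0603 j1,j6 [-0.19 -0.43]
DELTA [ 0.0814  0.0519 -0.0027] turn -75.3 tilt [-0.0019  0.0003]
```

View pics/w19.png

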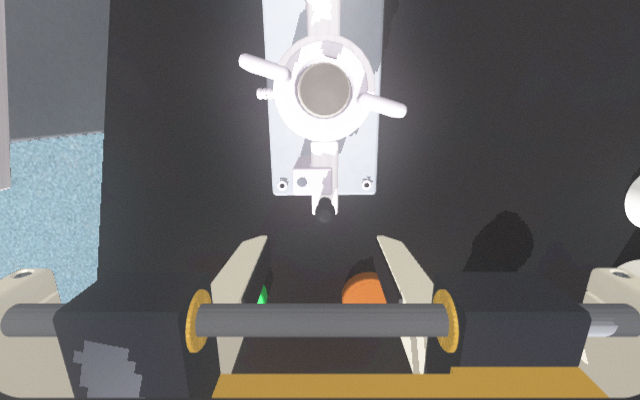

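jog_arm:
  motion: "0.01 0.006 0 -7 0.06;0.03 0.018 0 -14 0.06;0.05 0.03 0 -21 0.06;0.07 0.042 0 -28 0.06;0.08 0.048 0 -35 0.06;0.0837 0.0504 0 -42 0.06;0.0837 0.0504 0 -49 0.06;0.0837 0.0504 0 -56 0.06"

```text
clock: 20.63
ee_pos: [0.5449, 0.0393, 0.1765]
tool_rot: [-0.002, 0.173, 0.985, -0.0]
force: [-0.3, -0.7, -0.3]
gripper_width: 0.0599
```

jog_arm:
  motion: "0 0 0 -7 0.06;0 0 0 -14 0.06;0 0 0 -18 0.05;0 0 0 -18 0.045;0 0 0 -18 0.045;0 0 0 -18 0.045;0 0 0 -18 0.045;0 0 0 -18 0.045"

```text
clock: 21.3
ee_pos: [0.5456, 0.0388, 0.1783]
tool_rot: [-0.0, 0.02, 1.0, 0.0]
force: [0.2, 0.1, 0.5]
gripper_width: 0.045
```

```bash
python3 - <<'E'
from h import *
wshot('w20')
delta((.545,.0388,.09),87.7)
E
```

```text
clock 21.35 p [0.5457 0.0388 0.1784] yaw 87.7 F [ 0.6  0.5 -0.1] w 0.045 j1,j6 [-0.01 -1.54]
DELTA [ 0.0006 -0.      0.0884] turn -0.0 tilt [-0.0002  0.    ]
```

View pics/w20.png

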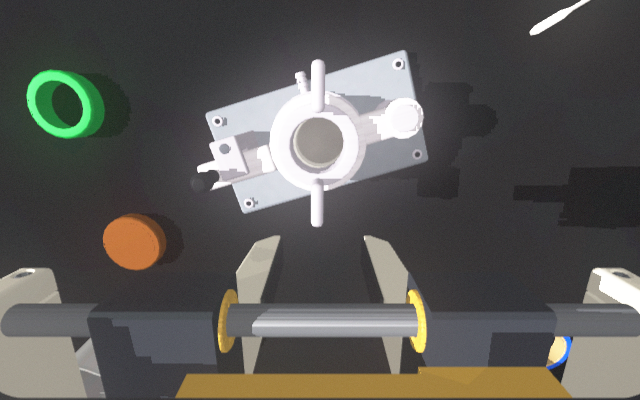

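The wing is upright in the picture at u≈318, midway between the fingers and slightly left. I'll shift −3 mm in y and go down over it.

jog_arm:
  motion: "0 -0.003 0.03 0 0.045;0 -0.003 0.06 0 0.045;0 -0.003 0.078 0 0.045;0 -0.003 0.085 0 0.045;0 -0.003 0.088 0 0.045;0 -0.003 0.088 0 0.022;0 -0.003 0.088 0 0.022;0 -0.003 0.088 0 0.022"
  newtons: 20

```text
clock: 22.02
ee_pos: [0.5464, 0.0358, 0.0918]
tool_rot: [0.001, 0.02, 1.0, -0.0]
force: [-0.3, 0.7, -0.9]
gripper_width: 0.0295
```

```bash
python3 - <<'E'
from h import *
wshot('w21')
delta((.545,.0388,.09),87.7)
E
```

```text
clock 22.07 p [0.5463 0.0358 0.0917] yaw 87.7 F [ 1.3  0.7 -0.5] w 0.0259 j1,j6 [-0.02 -1.55]
DELTA [0.0014 0.003  0.0017] turn 0.0 tilt [ 0.0019 -0.0001]
```

View pics/w21.png

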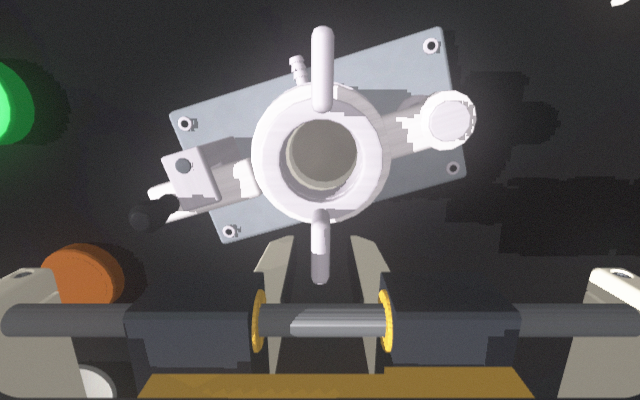

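jog_arm:
  motion: "0.0003 -0.0053 0 6 0.022;0.0011 -0.0106 0 12 0.022;0.0025 -0.0158 0 18 0.022;0.0044 -0.0207 0 24 0.022;0.0068 -0.0255 0 30 0.022;0.0097 -0.03 0 36 0.022;0.0131 -0.0341 0 42 0.022;0.0169 -0.0379 0 48 0.022"

```text
clock: 22.73
ee_pos: [0.5277, -0.0014, 0.0912]
tool_rot: [0.001, 0.427, 0.904, 0.001]
force: [1.7, 1.3, -3.1]
gripper_width: 0.022
```

```bash
python3 - <<'E'
from h import *
wshot('w22')
delta((.545,.0388,.09),87.7)
E
```

```text
clock 22.78 p [ 0.5271 -0.0019  0.0912] yaw 39.0 F [ 2.7  0.1 -1.1] w 0.0223 j1,j6 [-0.09 -0.77]
DELTA [0.0204 0.0395 0.0012] turn -48.7 tilt [0.0014 0.0001]
```

View pics/w22.png

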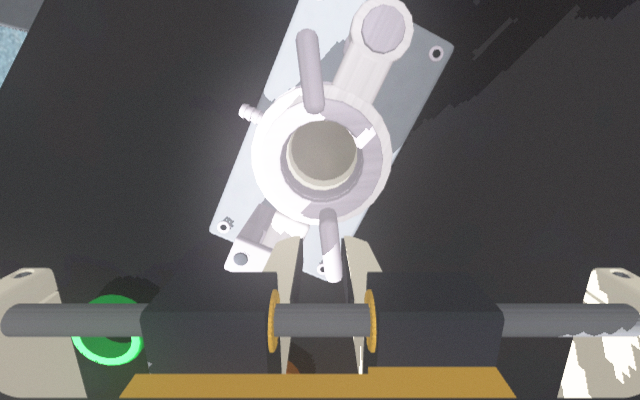

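jog_arm:
  motion: "0.0003 -0.0053 0 6 0.022;0.0011 -0.0106 0 12 0.022;0.0025 -0.0158 0 18 0.022;0.0044 -0.0207 0 24 0.022;0.0068 -0.0255 0 30 0.022;0.0097 -0.03 0 36 0.022;0.0131 -0.0341 0 42 0.022;0.0169 -0.0379 0 48 0.022"

```text
clock: 23.45
ee_pos: [0.488, -0.0127, 0.0912]
tool_rot: [0.001, 0.757, 0.653, 0.001]
force: [4.5, -0.0, -2.6]
gripper_width: 0.0218
```

```bash
python3 - <<'E'
from h import *
wshot('w23')
delta((.545,.0388,.09),87.7)
E
```

```text
clock 23.50 p [ 0.4871 -0.0126  0.0911] yaw -8.8 F [ 1.6 -1.  -1.2] w 0.0221 j1,j6 [-0.12  0.03]
DELTA [0.0597 0.0493 0.0012] turn -96.5 tilt [ 0.0014 -0.0003]
```

View pics/w23.png

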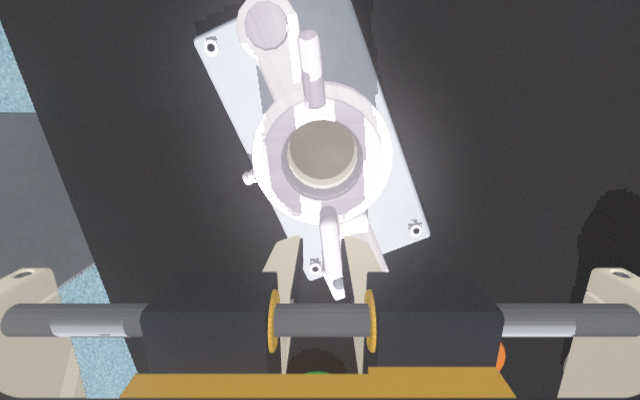

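jog_arm:
  motion: "0.0001 -0.0036 0 4 0.022;0.0005 -0.0071 0 8 0.022;0.0011 -0.0106 0 12 0.022;0.0015 -0.0123 0 14 0.022;0.002 -0.0141 0 16 0.022;0.002 -0.0141 0 16 0.022;0.002 -0.0141 0 16 0.022;0.002 -0.0141 0 16 0.022"

```text
clock: 24.17
ee_pos: [0.4746, -0.0089, 0.091]
tool_rot: [0.001, 0.839, 0.544, 0.001]
force: [4.9, -2.0, -1.5]
gripper_width: 0.0222
```

```bash
python3 - <<'E'
from h import *
wshot('w24')
delta((.545,.0388,.09),87.7)
E
```

```text
clock 24.22 p [ 0.4746 -0.0088  0.091 ] yaw -24.1 F [ 5.5 -2.5 -1.7] w 0.022 j1,j6 [-0.12  0.3 ]
DELTA [0.0722 0.0448 0.0011] turn -111.8 tilt [ 0.002  -0.0004]
```

View pics/w24.png

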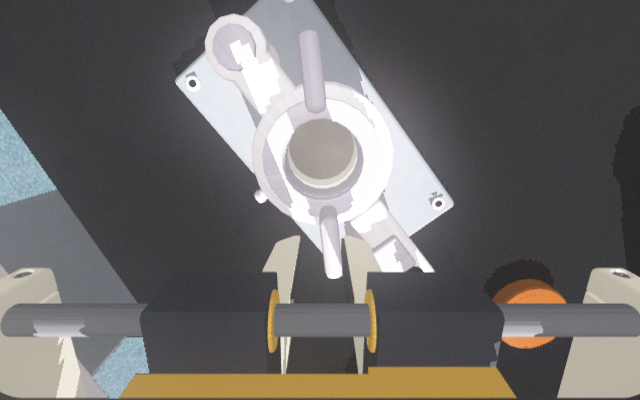

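jog_arm:
  motion: "0 -0.0009 0 1 0.022;0 -0.0018 0 2 0.022;0.0001 -0.0027 0 3 0.022;0.0001 -0.0036 0 4 0.022;0.0002 -0.0044 0 5 0.022;0.0003 -0.0053 0 6 0.022;0.0003 -0.0053 0 6 0.022;0.0003 -0.0053 0 6 0.022"

```text
clock: 24.88
ee_pos: [0.4709, -0.0067, 0.0911]
tool_rot: [0.001, 0.867, 0.499, 0.002]
force: [10.4, -4.1, -6.5]
gripper_width: 0.0222
```

```bash
python3 - <<'E'
from h import *
m,im=wshot('w25')
cv2.imwrite("pics/w25c.png",cv2.resize(im[0:300,200:440],None,fx=2.5,fy=2,interpolation=2))
delta((.545,.0388,.09),87.7)
E
```

```text
clock 24.93 p [ 0.4708 -0.0067  0.0911] yaw -30.1 F [ 9.3 -4.3 -6.3] w 0.0221 j1,j6 [-0.11  0.41]
DELTA [0.0765 0.0413 0.0013] turn -117.8 tilt [ 0.0042 -0.0009]
```

View pics/w25c.png

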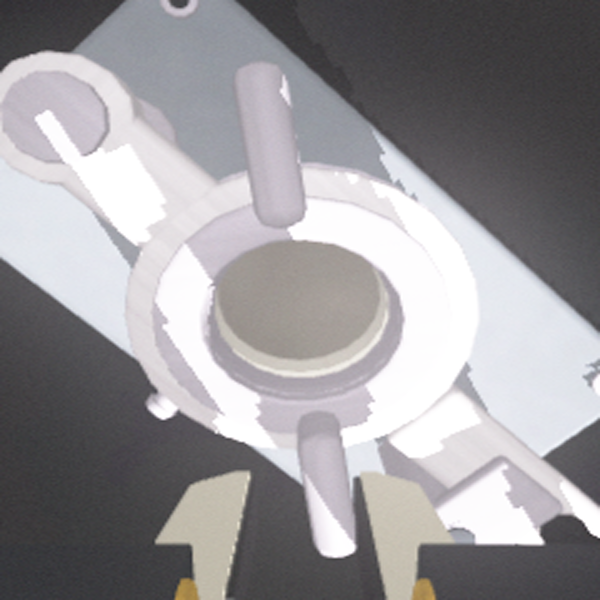

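```bash
python3 - <<'E'
from h import *
for n,A,B in (("w24",(310,35),(333,274)),("w25",(304,35),(335.5,275))):
    m,im=load(n);a=onplane(m,A,.107);b=onplane(m,B,.107);d=b-a;w=np.degrees(np.arctan2(d[1],d[0]));print(n,w,"ring",np.radians(14.2-w),np.linalg.norm(d))
E
```

```text
w24 -108.5504264630107 ring 2.142399100006714 0.11599795386013163
w25 -112.69113327909231 ring 2.2146680673071097 0.11710104729820943
```

jog_arm:
  motion: "0 -0.0009 0 1 0.022;0 -0.0018 0 2 0.022;0.0001 -0.0027 0 3 0.022;0.0001 -0.0036 0 4 0.022;0.0002 -0.0044 0 5 0.022;0.0003 -0.0053 0 6 0.022;0.0003 -0.0053 0 6 0.022;0.0003 -0.0053 0 6 0.022"

```text
clock: 25.6
ee_pos: [0.4677, -0.0043, 0.0912]
tool_rot: [0.002, 0.891, 0.453, 0.003]
force: [14.8, -8.7, -12.1]
gripper_width: 0.0224
```

```bash
python3 - <<'E'
from h import *
m,im=wshot('w26')
cv2.imwrite("pics/w26c.png",cv2.resize(im[0:300,200:440],None,fx=2.5,fy=2,interpolation=2))
delta((.545,.0388,.09),87.7)
E
```

```text
clock 25.65 p [ 0.4677 -0.0043  0.0912] yaw -36.1 F [ 15.1  -9.3 -12.7] w 0.0221 j1,j6 [-0.11  0.52]
DELTA [0.0804 0.0371 0.0017] turn -123.8 tilt [ 0.0072 -0.0019]
```

View pics/w26c.png

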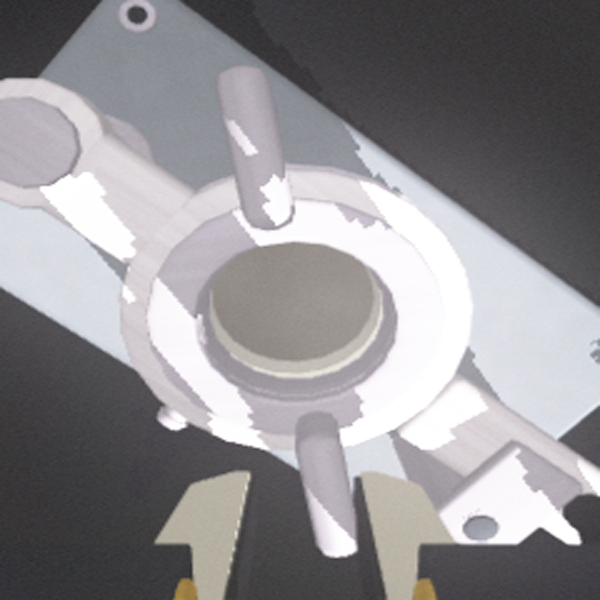

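jog_arm:
  motion: "0 -0.0009 0 1 0.022;0 -0.0018 0 2 0.022;0.0001 -0.0027 0 3 0.022;0.0001 -0.0036 0 4 0.022;0.0001 -0.0036 0 4 0.022;0.0001 -0.0036 0 4 0.022;0.0001 -0.0036 0 4 0.022;0.0001 -0.0036 0 4 0.022"

```text
clock: 26.32
ee_pos: [0.4658, -0.0026, 0.0914]
tool_rot: [0.003, 0.907, 0.422, 0.004]
force: [18.4, -13.1, -15.5]
gripper_width: 0.0228
```

```bash
python3 - <<'E'
from h import *
m,im=load("w26");a=onplane(m,(295,34),.107);b=onplane(m,(336.5,275),.107);d=b-a;w=np.degrees(np.arctan2(d[1],d[0]));print("ring",np.radians(14.2-w))
delta((.545,.0388,.09),87.7)
E
```

```text
ring 2.282461742008085
clock 26.32 p [ 0.4658 -0.0026  0.0914] yaw -40.1 F [ 18.4 -13.1 -15.5] w 0.0228 j1,j6 [-0.1  0.6]
DELTA [0.0827 0.0339 0.002 ] turn -127.8 tilt [ 0.0094 -0.0028]
```

Force on the wing has climbed to about 22 N with the ring at about 2.3 rad, so it is tight. I'll back the fingers off and lift.

jog_arm:
  motion: "0 0.002 0 0 0.026;0 0.004 0 0 0.034;0 0.004 0 0 0.045;0 0.004 0 0 0.05;0 0.004 0 0 0.05;0 0.004 -0.01 0 0.05;0 0.004 -0.04 0 0.05;0 0.004 -0.08 0 0.05"

```text
clock: 26.98
ee_pos: [0.4629, -0.0034, 0.1703]
tool_rot: [-0.001, 0.907, 0.421, -0.002]
force: [0.8, -0.1, 0.7]
gripper_width: 0.0497
```

jog_arm:
  motion: "-0.02 0 -0.03 0 0.06;-0.04 0 -0.06 0 0.06;-0.05 0 -0.08 0 0.06;-0.05 0 -0.08 0 0.06;-0.05 0 -0.08 0 0.06;-0.05 0 -0.08 0 0.06;-0.05 0 -0.08 0 0.06;-0.05 0 -0.08 0 0.06"

```text
clock: 27.65
ee_pos: [0.4321, -0.0414, 0.2496]
tool_rot: [-0.001, 0.907, 0.421, -0.001]
force: [0.4, 0.8, -0.2]
gripper_width: 0.0601
```

```bash
python3 - <<'E'
from h import *
m,im=wshot('w27')
cv2.imwrite("pics/w27c.png",cv2.resize(im[0:260,200:440],None,fx=2.5,fy=2.3,interpolation=2))
b=optics.capture('side')[:,:,::-1]; cv2.imwrite('pics/s27.png',cv2.resize(b[140:300,240:400],None,fx=3.6,fy=3.6,interpolation=2))
delta((.545,.0388,.09),87.7)
E
```

```text
clock 27.75 p [ 0.4322 -0.0415  0.2498] yaw -40.2 F [-0.7  0.8 -0.1] w 0.06 j1,j6 [-0.2  0.5]
DELTA [0.1342 0.0345 0.1597] turn -127.9 tilt [-0.0016  0.0003]
```

View pics/w27c.png

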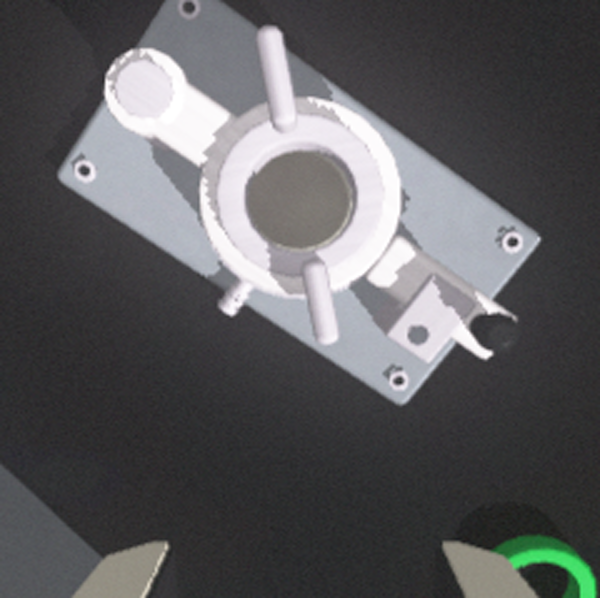

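View pics/s27.png

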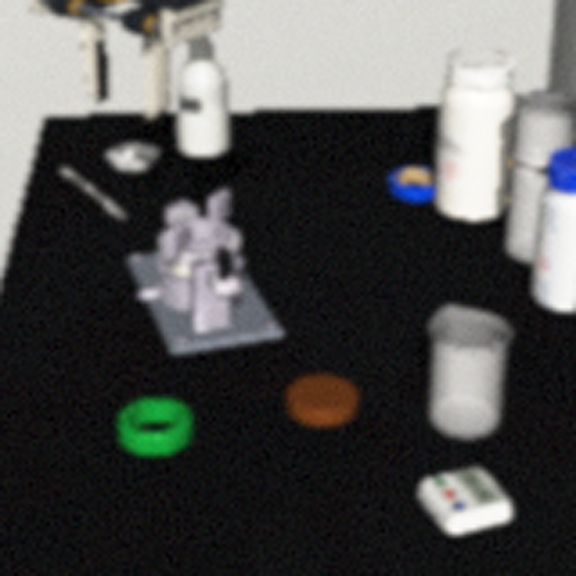

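```bash
python3 - <<'E'
from h import *
m,im=load("w27"); c=lambda x,y:(200+x/2.5,y/2.3)
a=onplane(m,c(267,33),.107);b=onplane(m,c(327,335),.107);d=b-a;w=np.degrees(np.arctan2(d[1],d[0]))
p=onplane(m,c(141,86),.075);k=onplane(m,c(495,330),.1);rc=onplane(m,c(300,198),.07)
e=k-p;f=rc-p;s=onplane(m,c(300,198),.05);print("ring dir",w,"axis",(a+b)/2,"ring",np.radians(14.2-w),"len",np.linalg.norm(d));print("arm dir knob",np.degrees(np.arctan2(e[1],e[0])),"collar",np.degrees(np.arctan2(f[1],f[0])),p,rc)
E
```

```text
ring dir -119.28335410161627 axis [0.4969867  0.03810068 0.107     ] ring 2.3297240256786815 len 0.1157863839884672
arm dir knob -75.80901320276541 collar -75.80290192248955 [0.47854636 0.11259453 0.075     ] [0.49737659 0.03816233 0.07      ]
```

Ring at 2.33 rad (tight from 2.15) and holding; arm at −75.8° (stop −75.7°); nothing touched. Handing in.

```bash
python3 -c "
from plant import manip
print(manip.hand_in(), manip.get_state()['clock'])"
```

```text
the job is handed in; nothing more can be done
the job is handed in; nothing more can be done
```

The filter cell is reloaded and I handed the job in with the robot clock at about 28 s of the 67 s allowed. The hand-in gives no verdict, and the contact force between ring and spacer could not be read directly.

**What I did:** I dropped the grey disc into the barrel and placed the white spacer on it. I then swung the arm shut by its knob and turned the clamp ring clockwise by the wing on the half away from the pivot.

**Last checks:**
- **Disc:** it looked flat and fully down in the wrist view just before the spacer went in. An edge fit there was too noisy to give a number.
- **Spacer:** its hole fitted a clean circle at the expected height, which means it lies flat, about 1.5 mm off the measured barrel axis. It touched the bore with about 7 N while going in, so I backed off 1.5 mm before releasing it.
- **Arm:** it measured −75.8° against an expected stop of about −75.7°, and the stop pushed back with about 9 N.
- **Ring:** it measured about 2.33 rad after release (tight from 2.15) and had not sprung back. The last push on the wing took about 22 N, up from about 6 N when it first met the spacer.
- **Surroundings:** the beaker, squeeze bottle and timer looked undisturbed in the last side picture, though I did not measure their positions. The gripper was clear of everything.

**Disagreement:** the wrist camera's positions differed from the arm's by about 2–3 mm. I corrected for that when placing the parts and gripping the wing.

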